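# Fold the three-leaf counter board and slide it into the leaning rack

### The arm

A 6-joint arm with a two-finger parallel gripper is mounted at the origin on a cart in front of the work surface, level with it; the furniture and walls round the work are solid. World frame = base frame: x ahead of the robot, y to its left, z up, the work surface at z = 0. Lengths are in m, angles in rad, forces in N, time in s.
With the tool pointing down it reaches from about 0.35 to 0.875 m from the base axis. Payload 4.2 kg.
Tool frame: the origin (TCP) lies on the centre line of the jaws, within the pads' length; the fingertips stand 19 mm ahead of it and the grasp point (between the pads) is the TCP (env.tips_ahead is the distance from the TCP to the fingertips, in m); z points along the fingers, y is the direction in which the jaws open and shut (so a half turn about z gives the same grasp; the last joint's range is limited). The gripper opens to 85 mm and grips with 20 to 120 N. Pads are 22 mm wide; open, the fingers measure 114 mm over their backs; the gripper's body (76 mm by 85 mm) begins 54 mm behind the grasp point. The pads swing forward as they close: fully open they stand 13 mm farther back than shut.
Start: joints at [-0.913, 0.385, 0.008, 0, -1.194, -0.259], TCP at [0.243, -0.576, 0.25] pointing down, gripper open.
Joint ranges: [-3.14, 3.14], [-1.21, 2.06], [-1.07, 1.41], [-3.16, 2.05], [-2.99, -0.16], [-3.1, 3.1]. Speed limits (rad/s): [2.79, 2.79, 3.14, 3.14, 3.14, 3.14].

### API

Orientations are given as a rotation vector (axis times angle).
In Python, from plant import env gives the robot as it stands. The module is installed in compiled form; this text tells all that it offers.
- The arm moves only by the tool servo_tool, never from a script. Its argument "steps" is a list of rows, each a list of 7 numbers: the turn, a rotation vector about the tool's x, y, z in rad, then the shift along the tool's x, y, z in m, then the finger opening in m, from 0 to 0.0854. In form: [[ax, ay, az, dx, dy, dz, hand], ...]. A call has 1 to 10 rows; each row is the pose to reach, as a shift and turn from the pose commanded when the call began, along the tool's axes at that moment; what a row does not reach only later rows make up. A row lasts 1/12 s, in which the tool goes at most 41.7 mm and 7.16 degrees, less where a joint would pass 70% of its speed; a pose out of reach is approached as far as the arm can. A call with a gripper value outside its range is refused whole. The fingers move at their own pace and stop on an object; "squeeze" is the grip in N (left out, the last holds). Time passes only in rows, so rows that repeat a pose let the fingers close. It gives the time, the measured TCP pose, the force and the opening at its end, in the units of the state.
- env.state(): the state, without advancing time (a new reading comes with each control period).
- env.read_camera(name): name is "scene" or "side" or "wrist"; returns a dict with "color" (400x640x3 uint8, red, green, blue), "fx", "fy", "cx", "cy" (pixels), "rvec" (rotation vector, rad) and "tvec" (3), from world to camera coordinates, as OpenCV has them. Camera axes: x right, y down, z forward; pixel columns grow to the right and rows downward; lengths in m; the calibration is good to about 2 mm. A picture is of the moment at which its call begins. There is no depth.
- env.close_job(): hands the job in, once; it reports no verdict.
The state is a dict: "time": time; "joint_pos": joint angles; "joint_vel": joint speeds; "joint_efforts": joint torques, N m; "position": TCP position; "tcp_rot": TCP orientation; "wrist_force": force on the tool from outside, world axes, zero at the start; "moment": the same for the moment, N m; "width": opening from 0.0 (shut) to 1.0 (fully open).
Only numpy, scipy, OpenCV 4.12 (cv2) and the standard library are available. Lean on these libraries where they do the work, as an engineer would, in place of code of your own. Each camera call takes 0.05 s, during which the arm holds its last target.

### The job

The shop is closing: fold the standing three-leaf counter board flat, the narrow leaf in first and then the broad leaf over it. Then gently slide the folded board, foot down, into the free front pocket of the leaning wooden rack until it stands on the pocket's floor, without dropping it in, and let go. Do not let the board fall over, and leave the other things on the counter where they are.

Things in the scene. Friction and masses are not known exactly. Their poses are not given: they have to be found in the camera images.
- board: Centre leaf of a loose three-leaf standing counter board (light wood frames round cork, brass upright hinges; 0.3 to 0.5 kg in all). 8 mm thick (x -4..4 mm), 110 wide (y -55..55), 140 high (z 0..140). Origin: middle of its lower edge. The side leaves stand out on its -x side, towards the robot. Folded, the whole is a slab 25 mm thick (x +4..-21), 110 wide, 140 high.
- narrow_leaf (a joint): Opening of the narrow leaf (88 mm wide, 140 high, 8 thick) in rad: 0 = flat on the centre leaf, 1.57 = square to it, at most 1.9. Upright hinge at x = -4 mm, y = +55 mm of the centre leaf. Shut, it fills x -4.5..-12.5 mm. Friction hinge, 0.02 N m: stays where it is left.
- broad_leaf (a joint): Opening of the broad leaf (108 mm wide, 140 high, 8 thick) in rad: 0 = flat over the narrow leaf, 1.57 = square, at most 1.9. Upright hinge at x = -13, y = -55 mm of the centre leaf, set out by an 8 mm wide batten so that the narrow leaf fits beneath; shut first, it keeps the narrow one from closing. Shut, it fills x -13..-21 mm. Friction hinge, 0.02 N m.
- narrow_edge (a point): Top of the narrow leaf's free edge, middle of its thickness, 140 mm above its foot. Axes turn with the leaf, parallel to the board's when shut.
- broad_edge (a point): Top of the broad leaf's free edge, middle of its thickness, 140 mm above its foot. Axes turn with the leaf, parallel to the board's when shut.
- board_foot (a point): Centre of the underside of the folded slab: fixed to the centre leaf 8.5 mm to the -x side of its origin, with the centre leaf's axes.
- rack: Fixed brown wooden rack behind the bin, base 125 x 138 mm, 10 mm thick, on which a block of two parallel leaning pockets stands; the back pocket is narrow and holds a slate that stands 11 mm out of it. Origin: centre of the underside; x away from the robot.
- pocket: Free front pocket of the rack. Origin: centre of its floor, 30 mm above the counter. z points up out of it along the walls, leaning 0.52 rad (30 degrees) from vertical towards the robot; x square to the walls, away from the robot and up; y along the slot, to the left. 29 mm wide (x), 122 long (y), 75 deep (z); walls 8 mm, edges rounded: 65 mm of the board stays out.
- tea_tin: Round tea tin, 58 mm across, 72 high, at the right front corner beside the counter's upright side panel (170 mm high, inner face at y = -0.44 m). Leave it alone. Origin: underside.
- ring_pack: Wrapped ring cake, 90 x 94 x 24 mm, lying between the rack and the board; the clear bin before the rack is 114 mm high. Leave it alone. Origin: underside.
- butter_bar: Wrapped butter bar, 57 x 101 x 25 mm, lying behind the board at the foot of the raised shelf, which overhangs from x = 0.60 m on, 220 mm above the counter, for y below 0.06 m. Leave it alone. Origin: underside.
- rattan_ball: Rattan ball, 58 mm, on the left side of the counter. Leave it alone.
- date_stamp: Wooden hand stamp, 62 mm high, standing at the left front corner. Leave it alone.

How it is judged:
By the outcome, as a careful person would: the job done as asked, in the order asked, and still so for the second after the job is handed in, with the robot touching nothing.
It also fails if it takes over 67 s, if anything falls off the work surface, if the arm or the gripper's body presses on something with over 40 N, if the wrist force passes 120 N, or if a joint passes its speed limit or range.

## Working session

There is one attempt and no reset: what is moved stays moved. The work goes in short steps, Python scripts to look and compute and a tool call to move; the robot and the scene stay as the last step left them, time stands still between calls to the robot, and variables do not carry over. Pictures are saved under pics/ and viewed, and the job is handed in when it is done.

Besides the shell and the picture viewer there is one more tool, called after ">>>" as a command line: name --pt "numbers of a row" for each row, then --argument value for the rest. servo_tool: Moves the arm, as the interface text tells. Its arguments: {"type":"object","properties":{"steps":{"type":"array"},"squeeze":{"type":"number"}},"required":["steps"]}

```bash
mkdir -p pics; ls; cat > h.py <<'E'
import numpy as np, cv2
from scipy.spatial.transform import Rotation as R
from plant import env
def snap(name,fn):
    d=env.read_camera(name); cv2.imwrite('pics/'+fn,cv2.cvtColor(d['color'],cv2.COLOR_RGB2BGR))
    return d
def ray(d,u,v):
    Rm=R.from_rotvec(d['rvec']).as_matrix(); c=-Rm.T@np.array(d['tvec'])
    r=Rm.T@np.array([(u-d['cx'])/d['fx'],(v-d['cy'])/d['fy'],1.0]); return c,r/np.linalg.norm(r)
def onz(d,u,v,z):
    c,r=ray(d,u,v); return c+r*(z-c[2])/r[2]
def tri(obs):
    A=np.zeros((3,3));b=np.zeros(3)
    for d,u,v in obs:
        c,r=ray(d,u,v);P=np.eye(3)-np.outer(r,r);A+=P;b+=P@c
    p=np.linalg.solve(A,b)
    err=[]
    for d,u,v in obs:
        c,r=ray(d,u,v);err.append(np.linalg.norm((np.eye(3)-np.outer(r,r))@(p-c)))
    return p,err
def proj(d,p):
    Rm=R.from_rotvec(d['rvec']).as_matrix(); q=Rm@np.array(p)+np.array(d['tvec'])
    return d['fx']*q[0]/q[2]+d['cx'],d['fy']*q[1]/q[2]+d['cy']
import pickle
def save(d,fn): pickle.dump({k:np.array(v) for k,v in d.items()},open(fn,'wb'))
def load(fn): return pickle.load(open(fn,'rb'))
def tool(p,rv=None):
    """world target -> shift in current tool axes"""
    s=env.state(); Rt=R.from_rotvec(s['tcp_rot'])
    return Rt.inv().apply(np.array(p)-np.array(s['position']))
E
python3 - <<'E'
from h import *
np.set_printoptions(precision=4,suppress=True)
for n in ('scene','side','wrist'):
    d=snap(n,n+'0.png'); save(d,n+'0.pkl')
    c,r=ray(d,320,200); print(n,c,r,d['fx'],d['cx'],d['cy'])
s=env.state(); print(s, env.tips_ahead); print(R.from_rotvec(s['tcp_rot']).as_matrix())
E
```

```text
pics
scene [-0.6006  0.5643  1.1841] [ 0.6596 -0.3597 -0.6599] 498.9308897380598 313.715364731721 198.52837714760972
side [0.5594 0.9503 0.877 ] [-0.0523 -0.7819 -0.6212] 385.5498200279185 319.12462573449767 198.31615903902946
wrist [ 0.1729 -0.6052  0.3743] [ 0.2817  0.1218 -0.9517] 349.486722077288 319.7725825940208 196.4069522375568
{'time': 0.15, 'joint_pos': array([-0.9134,  0.3854,  0.007 , -0.0004, -1.194 , -0.2586]), 'joint_vel': array([-0.0008, -0.0029,  0.0016,  0.0038,  0.0012,  0.0008]), 'joint_efforts': array([  0.0017, -39.2679,  18.8582,   4.1886,  -0.0034,   0.    ]), 'position': array([ 0.2426, -0.5756,  0.2495]), 'tcp_rot': array([ 0.6221, -3.079 , -0.0025]), 'wrist_force': array([-0.4628,  0.0154, -0.7577]), 'moment': array([ 0.0573,  0.0132, -0.0122]), 'width': 0.9976400841700757} 0.019
[[-0.9216 -0.3882 -0.0007]
 [-0.3882  0.9216  0.0015]
 [ 0.0001  0.0016 -1.    ]]
```

View pics/scene0.png

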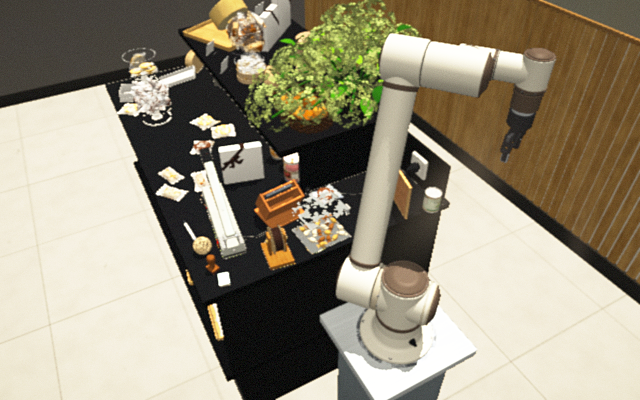

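View pics/side0.png

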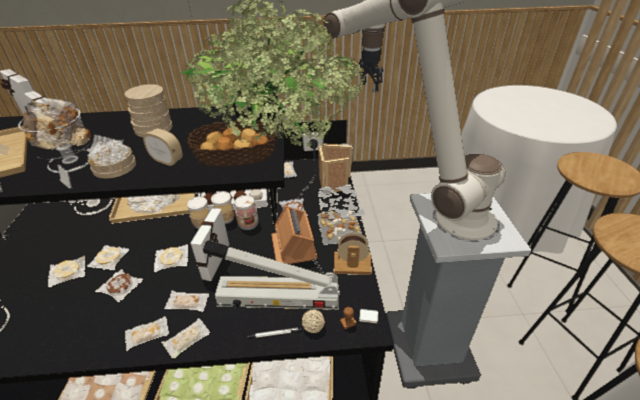

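View pics/wrist0.png

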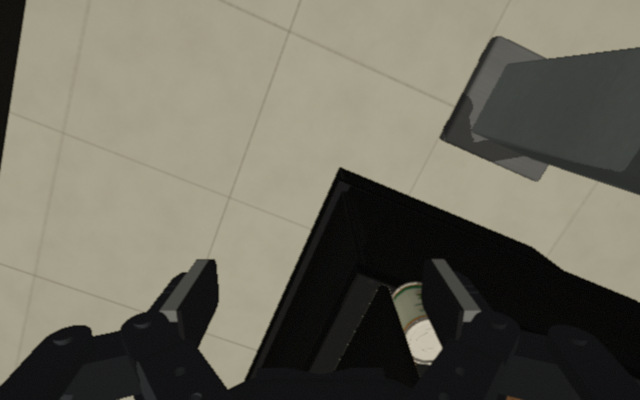

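The board is near (402,192) in scene and (335,165) in side. The rack is at (280,203) in scene and (294,232) in side, and the tin at (432,200) in scene. Next I'll enlarge these areas.

```bash
python3 - <<'E'
import cv2
a=cv2.imread('pics/scene0.png'); cv2.imwrite('pics/s0z.png',cv2.resize(a[140:270,240:450],None,fx=3.8,fy=3.8,interpolation=cv2.INTER_CUBIC))
a=cv2.imread('pics/side0.png'); cv2.imwrite('pics/d0z.png',cv2.resize(a[130:280,230:400],None,fx=4,fy=4,interpolation=cv2.INTER_CUBIC))
E
```

```text
(no output)
```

View pics/s0z.png

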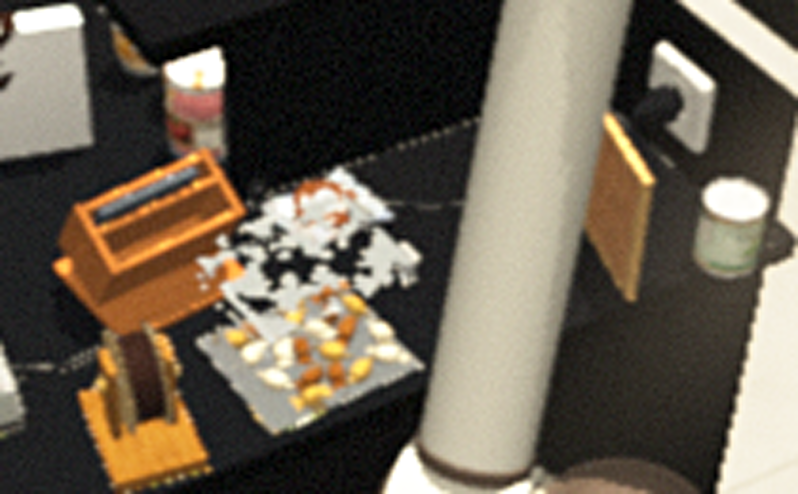

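View pics/d0z.png

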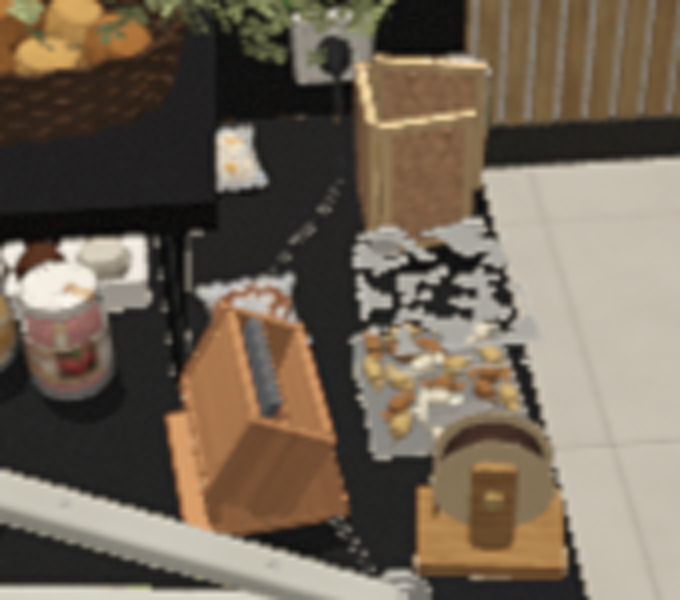

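```bash
python3 - <<'E'
from h import *
np.set_printoptions(precision=3,suppress=True)
S=load('side0.pkl');C=load('scene0.pkl')
f=lambda u,v:(230+u/4,130+v/4)
for n,(u,v) in dict(a=(360,60),b=(375,122),c=(475,112),d=(487,66)).items(): print(n,onz(S,*f(u,v),.14))
g=lambda u,v:(240+u/3.8,140+v/3.8)
for p in [(607,115),(652,182),(588,20)]: print(onz(C,*g(*p),.14))
print('tin',onz(C,*g(735,190),.072))
# rack
for p in [(207,152),(243,210),(70,208),(112,268),(80,210)]: print('rackC',onz(C,*g(*p),.10))
for p in [(235,310),(295,325),(335,440),(225,415)]: print('rackS',onz(S,*f(*p),.10))
for p in [(165,410),(205,530),(347,510)]: print('base',onz(S,*f(*p),.01))
E
```

```text
a [ 0.471 -0.309  0.14 ]
b [ 0.466 -0.2    0.14 ]
c [ 0.376 -0.207  0.14 ]
d [ 0.354 -0.285  0.14 ]
[ 0.447 -0.315  0.14 ]
[ 0.352 -0.294  0.14 ]
[ 0.576 -0.386  0.14 ]
tin [ 0.369 -0.409  0.072]
rackC [0.617 0.    0.1  ]
rackC [0.53  0.009 0.1  ]
rackC [0.605 0.141 0.1  ]
rackC [0.516 0.141 0.1  ]
rackC [0.599 0.134 0.1  ]
rackS [0.596 0.001 0.1  ]
rackS [0.549 0.024 0.1  ]
rackS [0.527 0.155 0.1  ]
rackS [0.605 0.121 0.1  ]
base [0.659 0.014 0.01 ]
base [0.627 0.149 0.01 ]
base [0.519 0.139 0.01 ]
```

>>> servo_tool --pt "0 0 -0.3 0 0 -0.06 0.085" --pt "0 0 -1.168 -0.269 0.208 -0.11 0.085" --pt "0 0 -1.168 -0.269 0.208 -0.11 0.085" --pt "0 0 -1.168 -0.269 0.208 -0.11 0.085" --pt "0 0 -1.168 -0.269 0.208 -0.11 0.085" --pt "0 0 -1.168 -0.269 0.208 -0.11 0.085" --pt "0 0 -1.168 -0.269 0.208 -0.11 0.085" --pt "0 0 -1.168 -0.269 0.208 -0.11 0.085" --pt "0 0 -1.168 -0.269 0.208 -0.11 0.085" --pt "0 0 -1.168 -0.269 0.208 -0.11 0.085"

```text
time: 0.98
position: [0.4117, -0.2764, 0.3616]
tcp_rot: [-2.226, 2.214, -0.003]
wrist_force: [-0.1, -0.4, 1.1]
width: 0.999
```

```bash
python3 - <<'E'
from h import *
np.set_printoptions(precision=4,suppress=True)
for n in ('scene','side','wrist'):
    d=snap(n,n+'1.png'); save(d,n+'1.pkl')
s=env.state(); print(s['time'],s['position'],s['joint_pos']); print(R.from_rotvec(s['tcp_rot']).as_matrix())
a=cv2.imread('pics/scene1.png'); cv2.imwrite('pics/s1z.png',cv2.resize(a[140:270,240:450],None,fx=3.8,fy=3.8,interpolation=cv2.INTER_CUBIC))
E
```

```text
1.1333 [ 0.4102 -0.2788  0.3604] [-0.2689  0.0995 -0.1    -0.0001 -1.3711  0.2669]
[[-0.002  -1.      0.0002]
 [-1.      0.002   0.0001]
 [-0.0001 -0.0002 -1.    ]]
```

View pics/wrist1.png

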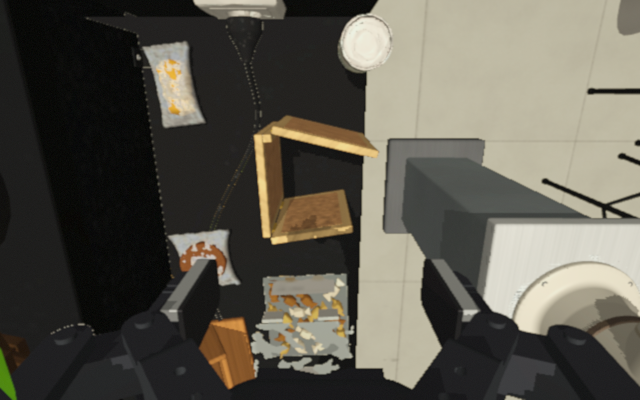

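View pics/s1z.png

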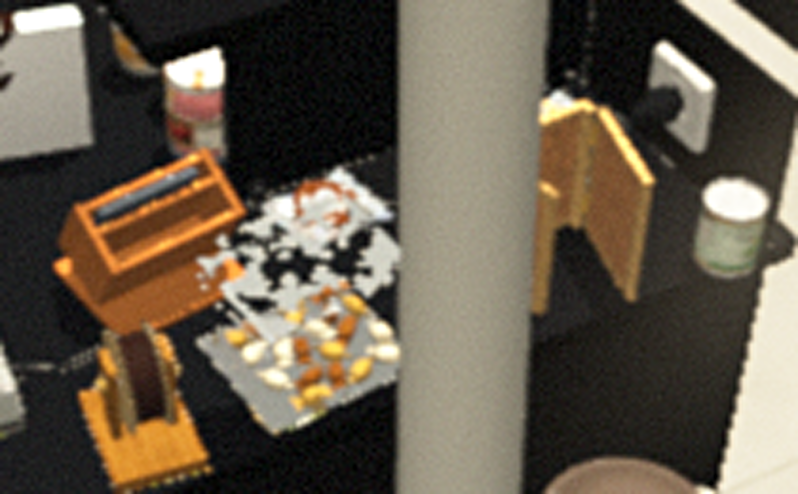

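```bash
python3 - <<'E'
import cv2
a=cv2.imread('pics/wrist1.png'); cv2.imwrite('pics/w1z.png',cv2.resize(a[105:255,240:390],None,fx=4,fy=4,interpolation=cv2.INTER_CUBIC))
a=cv2.imread('pics/side1.png'); cv2.imwrite('pics/d1z.png',cv2.resize(a[120:290,230:400],None,fx=3.5,fy=3.5,interpolation=cv2.INTER_CUBIC))
E
```

```text
(no output)
```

View pics/w1z.png

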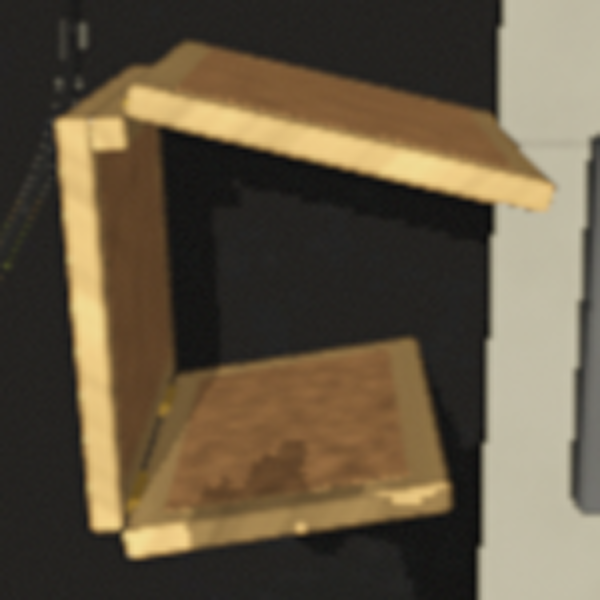

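View pics/d1z.png

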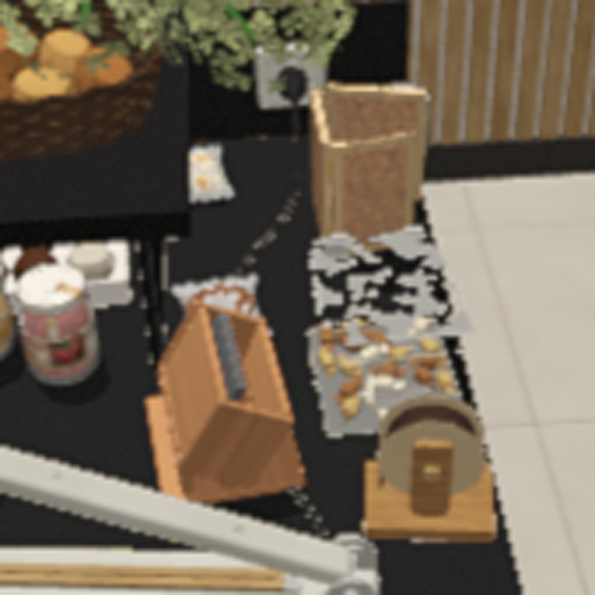

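```bash
python3 - <<'E'
from h import *
np.set_printoptions(precision=4,suppress=True)
W=load('wrist1.pkl');S=load('side1.pkl')
f=lambda u,v:(240+u/4,105+v/4)
for n,p in dict(cl_back_right=(57,120),cl_front_right=(90,118),cl_back_left=(92,530),cl_front_left=(122,528),nar_hinge_in=(125,530),nar_hinge_out=(130,557),nar_free_in=(450,487),nar_free_out=(452,510),br_hinge_out=(128,88),br_hinge_in=(128,113),br_free_out=(553,183),br_free_in=(547,210),bat=(127,148)).items(): print(n,onz(W,*f(*p),.14))
# check heights by triangulation with side
g=lambda u,v:(230+u/3.5,120+v/3.5)
print('broad free',tri([(W,*f(551,196)),(S,*g(427,92))]))
print('nar free',tri([(W,*f(452,510)),(S,*g(415,137))]))
print('nar hinge',tri([(W,*f(128,557)),(S,*g(325,148))]))
E
```

```text
cl_back_right [ 0.476  -0.3091  0.14  ]
cl_front_right [ 0.4678 -0.3096  0.14  ]
cl_back_left [ 0.4725 -0.1995  0.14  ]
cl_front_left [ 0.4644 -0.2001  0.14  ]
nar_hinge_in [ 0.4636 -0.1995  0.14  ]
nar_hinge_out [ 0.4626 -0.1916  0.14  ]
nar_free_in [ 0.3765 -0.2121  0.14  ]
nar_free_out [ 0.3758 -0.2055  0.14  ]
br_hinge_out [ 0.4582 -0.3169  0.14  ]
br_hinge_in [ 0.4584 -0.3108  0.14  ]
br_free_out [ 0.3532 -0.2937  0.14  ]
br_free_in [ 0.3544 -0.2869  0.14  ]
bat [ 0.459  -0.3022  0.14  ]
broad free (array([ 0.3528, -0.29  ,  0.1377]), [np.float64(0.0004042312072109294), np.float64(0.0004042312072109683)])
nar free (array([ 0.3763, -0.2043,  0.137 ]), [np.float64(0.0008574254891986305), np.float64(0.0008574254891986278)])
nar hinge (array([ 0.4668, -0.1909,  0.138 ]), [np.float64(0.0033896757647798714), np.float64(0.0033896757647799594)])
```

```bash
python3 - <<'E'
from h import *
np.set_printoptions(precision=4,suppress=True)
W=load('wrist1.pkl');S=load('side1.pkl');C=load('scene1.pkl')
for n,p in dict(tl=(264,276),tr=(348,275),bl=(255,370),br=(355,355)).items(): print(n,onz(W,*p,.114),onz(W,*p,.02))
g=lambda u,v:(230+u/3.5,120+v/3.5)
for p in [(312,235),(425,228),(468,325),(322,435),(310,325)]: print('side',onz(S,*g(*p),.114),onz(S,*g(*p),.01))
k=lambda u,v:(240+u/3.8,140+v/3.8)
for p in [(350,170),(420,270),(425,365),(275,432),(200,340),(200,270)]: print('scene',onz(C,*k(*p),.114),onz(C,*k(*p),.01))
H=np.array([.4645,-.1998]); p0=env.state()['position']
for ph in [-.05,.05,.15,.3,.45,.6,.75,.9,1.05,1.2,1.35,1.45,1.52,1.57]:
    d=np.array([-np.cos(ph),-np.sin(ph)]);n=np.array([-np.sin(ph),np.cos(ph)])
    s=.0145*abs(np.sin(ph))+.011*abs(np.cos(ph)); c=H+.068*d+(.008+s)*n
    print(ph,c,'tool',-(c[1]-p0[1]),-(c[0]-p0[0]))
E
```

```text
tl [ 0.4782 -0.1376  0.114 ] [ 0.4951 -0.083   0.02  ]
tr [ 0.3774 -0.1392  0.114 ] [ 0.3688 -0.0849  0.02  ]
bl [0.4965 0.0023 0.114 ] [0.518  0.0923 0.02  ]
br [ 0.3653 -0.0221  0.114 ] [0.3537 0.0617 0.02  ]
side [ 0.4925 -0.0789  0.114 ] [ 0.4834 -0.2192  0.01  ]
side [ 0.3843 -0.0791  0.114 ] [ 0.3604 -0.2194  0.01  ]
side [0.3676 0.0662 0.114 ] [ 0.3415 -0.0543  0.01  ]
side [0.5054 0.1881 0.114 ] [0.4981 0.0843 0.01  ]
side [0.5045 0.0526 0.114 ] [ 0.4971 -0.0697  0.01  ]
scene [ 0.5177 -0.0921  0.114 ] [ 0.6264 -0.1558  0.01  ]
scene [ 0.376  -0.0782  0.114 ] [ 0.4709 -0.1407  0.01  ]
scene [ 0.2793 -0.024   0.114 ] [ 0.3648 -0.0812  0.01  ]
scene [0.2731 0.1134 0.114 ] [0.358  0.0696 0.01  ]
scene [0.3898 0.1194 0.114 ] [0.4861 0.0762 0.01  ]
scene [0.4642 0.0826 0.114 ] [0.5677 0.0358 0.01  ]
-0.05 [ 0.3976 -0.1767] tool -0.10206565189596223 0.012679303884106985
0.05 [ 0.3956 -0.1835] tool -0.09526848487515 0.014649577779021539
0.15 [ 0.3941 -0.1892] tool -0.08962599892644688 0.016130533074622977
0.3 [ 0.3928 -0.1981] tool -0.08066107279682874 0.01744831643411604
0.45 [ 0.3927 -0.2076] tool -0.07120464654222342 0.017511176090567293
0.6 [ 0.3941 -0.2173] tool -0.061437998873976885 0.016138505978588846
0.75 [ 0.3971 -0.2272] tool -0.05160371965413335 0.013180754002544481
0.9 [ 0.4017 -0.2368] tool -0.04199818481722914 0.00853889340048658
1.05 [ 0.4081 -0.2458] tool -0.03295815449832351 0.002181425961013894
1.2 [ 0.4161 -0.2539] tool -0.02484239793623877 -0.005842784952436508
1.35 [ 0.4256 -0.2608] tool -0.018009723637810726 -0.01539722291944362
1.45 [ 0.4328 -0.2644] tool -0.014334577615539301 -0.02250936662200037
1.52 [ 0.438  -0.2665] tool -0.012238296144125027 -0.027787813523907967
1.57 [ 0.4419 -0.2678] tool -0.010998697006141922 -0.031687678799443564
```

>>> servo_tool --pt "0 0 0 -0.04 0.004 0 0" --pt "0 0 0 -0.08 0.009 0 0" --pt "0 0 0 -0.12 0.013 0.02 0" --pt "0 0 0 -0.12 0.013 0.06 0" --pt "0 0 0 -0.12 0.013 0.1 0" --pt "0 0 0 -0.12 0.013 0.14 0" --pt "0 0 0 -0.12 0.013 0.18 0" --pt "0 0 0 -0.12 0.013 0.22 0" --pt "0 0 0 -0.12 0.013 0.245 0" --pt "0 0 0 -0.12 0.013 0.257 0" --squeeze 20

```text
time: 1.97
position: [0.3939, -0.1607, 0.0994]
tcp_rot: [2.209, -2.226, -0.01]
wrist_force: [-0.6, -0.1, 0.9]
width: -0.004
```

```bash
python3 - <<'E'
from h import *
d=snap('wrist','wrist2.png'); s=env.state(); print(s['time'],s['position'],s['wrist_force'],s['width'])
E
```

```text
2.0167 [ 0.39353727 -0.16059118  0.09870856] [-1.04061383  0.52845196 -1.69223334] -0.0026409562522706842
```

View pics/wrist2.png

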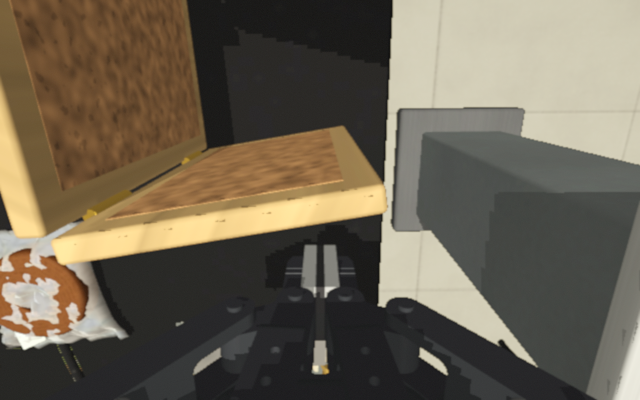

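>>> servo_tool --pt "0 0 0 0.012 0 0 0" --pt "0 0 0 0.021 0 0 0" --pt "0 0 0 0.028 0 0 0" --pt "0 0 0 0.035 0 0 0" --pt "0 0 0 0.042 0.001 0 0" --pt "0 0 0 0.049 0.001 0 0" --pt "0 0 0 0.056 0 0 0" --pt "0 0 0 0.063 -0.002 0 0" --pt "0 0 0 0.07 -0.005 0 0" --pt "0 0 0 0.076 -0.008 0 0"

```text
time: 2.85
position: [0.4053, -0.2366, 0.1034]
tcp_rot: [2.217, -2.226, 0.0]
wrist_force: [-1.2, 0.7, 1.5]
width: -0.001
```

```bash
python3 - <<'E'
from h import *
d=snap('wrist','wrist3.png'); save(d,'wrist3.pkl'); s=env.state(); print(s['time'],s['position'],s['wrist_force'],s['width'])
E
```

```text
2.9 [ 0.40625951 -0.23724149  0.10342379] [ 0.36914118 -1.2300172   0.70773174] 0.0007572795526647552
```

View pics/wrist3.png

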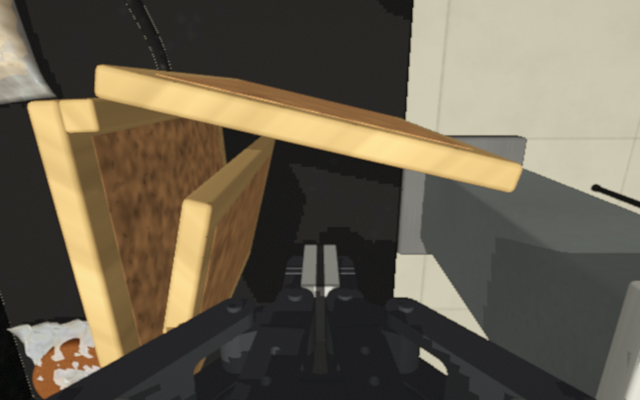

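>>> servo_tool --pt "0 0 0 0.004 -0.004 0 0" --pt "0 0 0 0.008 -0.009 0 0" --pt "0 0 0 0.012 -0.013 0 0" --pt "0 0 0 0.015 -0.017 0 0" --pt "0 0 0 0.018 -0.02 0 0" --pt "0 0 0 0.02 -0.023 0 0" --pt "0 0 0 0.021 -0.026 0 0" --pt "0 0 0 0.022 -0.028 0 0" --pt "0 0 0 0.023 -0.03 0 0" --pt "0 0 0 0.023 -0.032 0 0"

```text
time: 3.73
position: [0.4371, -0.259, 0.1033]
tcp_rot: [2.217, -2.226, 0.0]
wrist_force: [-1.2, -0.7, 0.5]
width: 0.003
```

```bash
python3 - <<'E'
from h import *
d=snap('wrist','wrist4.png'); save(d,'wrist4.pkl'); s=env.state(); print(s['time'],s['position'],s['wrist_force'],s['width'])
E
```

```text
3.7833 [ 0.43749787 -0.25898377  0.10333798] [ 0.96550464  0.32228583 -0.10343367] 0.0004505694640361215
```

View pics/wrist4.png

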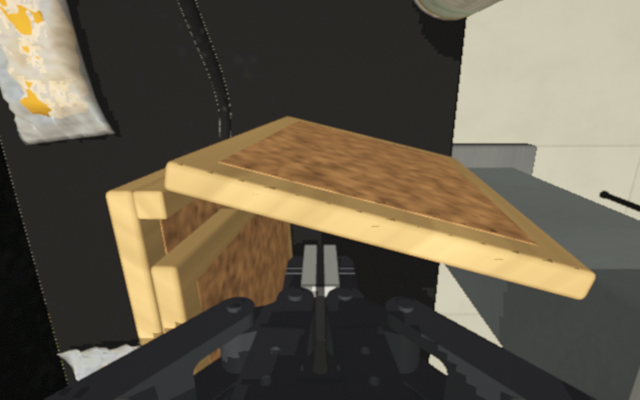

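```bash
python3 - <<'E'
from h import *
np.set_printoptions(precision=4,suppress=True)
W=load('wrist4.pkl')
for n,p in dict(cbr=(108,194),cfr=(134,192),bat=(166,216),nfi=(154,266),nfo=(181,264),brho=(166,165),brhi=(167,187),brfo=(593,270),brfi=(583,298),cb_far=(140,340),cf_far=(161,338)).items(): print(n,onz(W,*p,.14))
E
```

```text
cbr [ 0.4932 -0.3084  0.14  ]
cfr [ 0.4863 -0.309   0.14  ]
bat [ 0.4788 -0.3022  0.14  ]
nfi [ 0.4842 -0.2872  0.14  ]
nfo [ 0.4765 -0.2878  0.14  ]
brho [ 0.4769 -0.3162  0.14  ]
brhi [ 0.4774 -0.3103  0.14  ]
brfo [ 0.3599 -0.2854  0.14  ]
brfi [ 0.3607 -0.2763  0.14  ]
cb_far [ 0.492  -0.2621  0.14  ]
cf_far [ 0.4856 -0.2628  0.14  ]
```

>>> servo_tool --pt "0 0 0 0 0.012 -0.02 0" --pt "0 0 0 0 0.015 -0.06 0" --pt "0 0 0 0.01 0.02 -0.085 0" --pt "0 0 0 0.04 0.04 -0.09 0" --pt "0 0 0 0.075 0.06 -0.09 0" --pt "0 0 0 0.095 0.067 -0.085 0" --pt "0 0 0 0.1 0.067 -0.06 0" --pt "0 0 0 0.1 0.067 -0.03 0" --pt "0 0 0 0.1 0.067 -0.013 0" --pt "0 0 0 0.1 0.067 -0.013 0"

```text
time: 4.62
position: [0.367, -0.3574, 0.1126]
tcp_rot: [2.214, -2.226, -0.013]
wrist_force: [0.3, -0.1, 0.7]
width: 0.002
```

```bash
python3 - <<'E'
from h import *
d=snap('wrist','wrist5.png'); save(d,'wrist5.pkl'); s=env.state(); print(s['time'],s['position'],s['wrist_force'],s['width'])
d=snap('side','side5.png')
a=cv2.imread('pics/side5.png'); cv2.imwrite('pics/d5z.png',cv2.resize(a[120:290,230:400],None,fx=3.5,fy=3.5,interpolation=cv2.INTER_CUBIC))
E
```

```text
4.6667 [ 0.36844483 -0.35819591  0.11482549] [ 0.08302053 -0.0763111  -0.3821244 ] 0.0005713714768153039
```

View pics/wrist5.png

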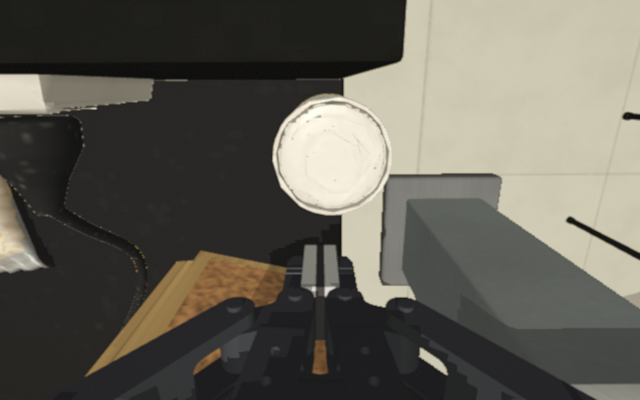

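View pics/d5z.png

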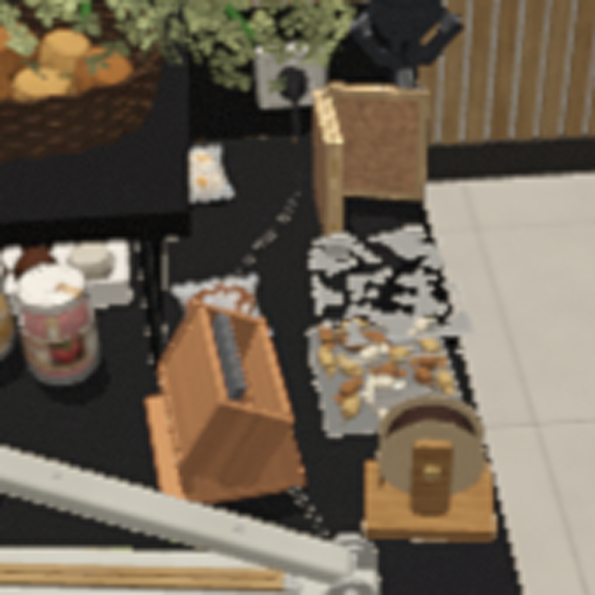

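```bash
python3 - <<'E'
import cv2,numpy as np
a=cv2.imread('pics/side1.png')[135:200,310:360];b=cv2.imread('pics/side5.png')[135:200,310:360]
cv2.imwrite('pics/cmp.png',cv2.resize(np.hstack([a,b]),None,fx=8,fy=8,interpolation=cv2.INTER_NEAREST))
E
```

```text
(no output)
```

View pics/cmp.png

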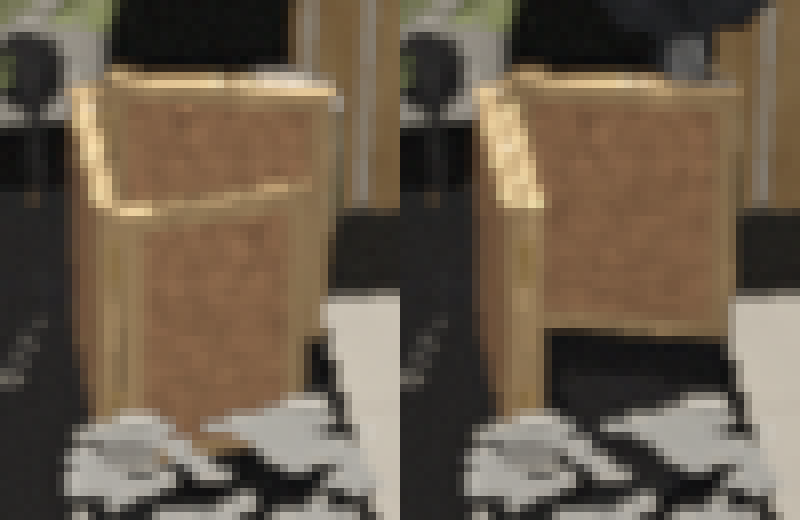

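```bash
python3 - <<'E'
from h import *
np.set_printoptions(precision=4,suppress=True)
for f,p in (('wrist1.pkl',(365,42)),('wrist5.pkl',(332,153))):
    W=load(f);c,r=ray(W,319.8,196.4); print(onz(W,*p,.072),c,r)
C=load('scene1.pkl'); print(onz(C,240+735/3.8,140+192/3.8,.072))
S=load('side1.pkl'); 
for u,v in ((319,146),(325,162)): print(onz(S,u,v,.14), onz(S,u+.5,v,.14))
W4=load('wrist4.pkl');c,r=ray(W4,319.8,196.4);print(c,r); Rm=R.from_rotvec(W4['rvec']).as_matrix(); print(Rm)
# butter corners
for f,p in (('wrist1.pkl',(163,127)),('wrist1.pkl',(203,122)),('wrist4.pkl',(22,142)),('wrist4.pkl',(113,132))): print(onz(load(f),*p,.015))
E
```

```text
[ 0.3624 -0.4012  0.072 ] [ 0.4115 -0.3539  0.486 ] [-0.0002  0.2979 -0.9546]
[ 0.3609 -0.4034  0.072 ] [ 0.368  -0.4341  0.2373] [-0.0065  0.3023 -0.9532]
[ 0.3665 -0.4075  0.072 ]
[ 0.4751 -0.3017  0.14  ] [ 0.4733 -0.3015  0.14  ]
[ 0.4627 -0.1897  0.14  ] [ 0.4609 -0.1896  0.14  ]
[ 0.4374 -0.3351  0.2283] [-0.0003  0.298  -0.9546]
[[-1.      0.0032  0.0012]
 [ 0.0034  0.9546  0.298 ]
 [-0.0002  0.298  -0.9546]]
[ 0.62   -0.3033  0.015 ]
[ 0.5662 -0.3099  0.015 ]
[ 0.6186 -0.3039  0.015 ]
[ 0.5621 -0.3098  0.015 ]
```

>>> servo_tool --pt "0 0 0 -0.012 0.01 0 0" --pt "0 0 0 -0.025 0.017 0 0" --pt "0 0 0 -0.035 0.017 0 0" --pt "0 0 0 -0.042 0.017 0 0" --pt "0 0 0 -0.049 0.016 0 0" --pt "0 0 0 -0.056 0.014 0 0" --pt "0 0 0 -0.063 0.012 0 0" --pt "0 0 0 -0.069 0.009 0 0" --pt "0 0 0 -0.075 0.005 0 0" --pt "0 0 0 -0.08 0.001 0 0"

```text
time: 5.55
position: [0.3692, -0.278, 0.1162]
tcp_rot: [2.217, -2.226, -0.001]
wrist_force: [-0.2, -0.7, 0.5]
width: -0.003
```

```bash
cat > look.py <<'E'
from h import *
import sys
k=sys.argv[1]
d=snap('wrist','wrist%s.png'%k); save(d,'wrist%s.pkl'%k); s=env.state(); print(s['time'],s['position'],s['wrist_force'],s['width'],s['joint_pos'])
d=snap('side','side%s.png'%k); save(d,'side%s.pkl'%k)
a=cv2.imread('pics/wrist%s.png'%k);b=cv2.imread('pics/side%s.png'%k)
b=cv2.resize(b[110:250,220:380],(640,560),interpolation=cv2.INTER_CUBIC)
a=cv2.resize(a,(640,400))
cv2.imwrite('pics/b%s.png'%k,b)
E
python3 look.py 6
```

```text
5.6 [ 0.36998205 -0.2776964   0.11630198] [0.9397726  0.77700969 0.14468053] 0.0027264710210325722 [-2.91162980e-01  2.66256334e-01 -5.61401439e-01 -5.77413911e-06
 -7.42781401e-01  2.88266533e-01]
```

View pics/wrist6.png

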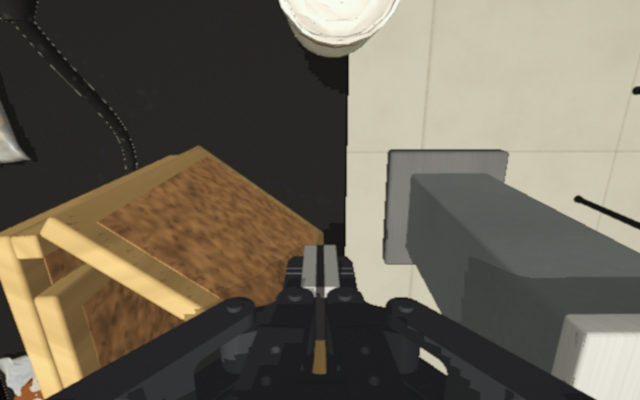

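View pics/b6.png

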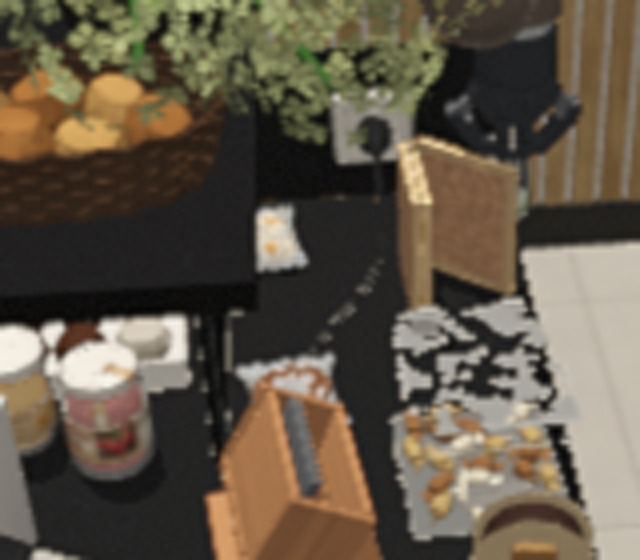

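>>> servo_tool --pt "0 0 0 -0.004 -0.003 0 0" --pt "0 0 0 -0.007 -0.006 0 0" --pt "0 0 0 -0.01 -0.009 0 0" --pt "0 0 0 -0.012 -0.012 0 0" --pt "0 0 0 -0.014 -0.015 0 0" --pt "0 0 0 -0.016 -0.018 0 0" --pt "0 0 0 -0.017 -0.021 0 0" --pt "0 0 0 -0.018 -0.023 0 0" --pt "0 0 0 -0.018 -0.025 0 0"

```text
time: 6.4
position: [0.3941, -0.2606, 0.1163]
tcp_rot: [2.217, -2.226, -0.0]
wrist_force: [0.0, 0.5, 1.1]
width: -0.0
```

```bash
python3 look.py 7
```

```text
6.45 [ 0.39455662 -0.26074458  0.11635006] [0.70966286 0.16848208 0.65810756] -0.001568471050700714 [-2.39237663e-01  2.81635211e-01 -5.37705648e-01  1.22692973e-04
 -7.51001618e-01  2.35445565e-01]
```

View pics/wrist7.png

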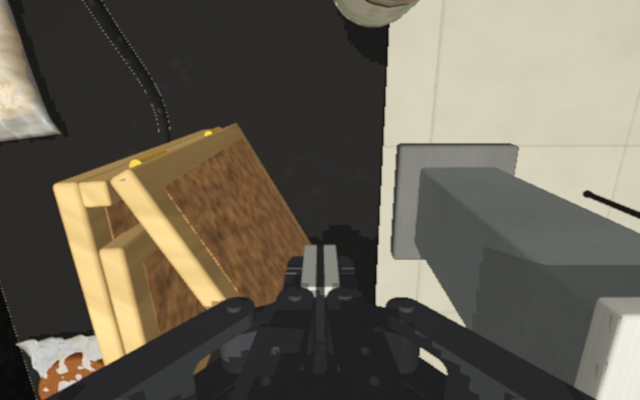

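View pics/b7.png

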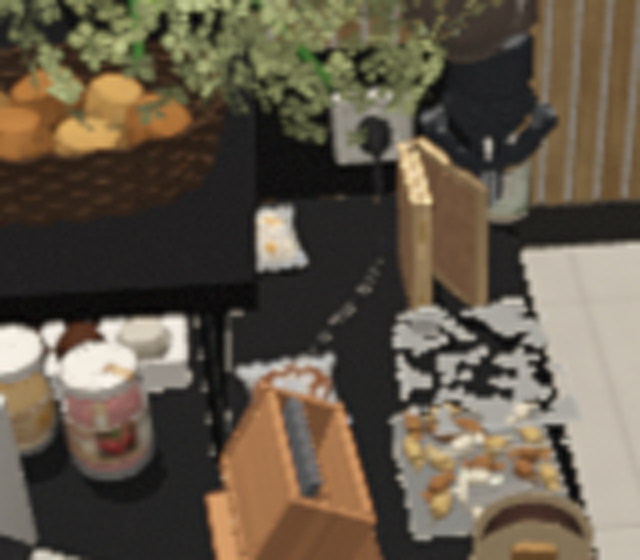

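>>> servo_tool --pt "0 0 0 0 0.01 0 0" --pt "0 0 0 0 0.015 -0.03 0" --pt "0 0 0 0 0.01 -0.07 0.085" --pt "0 0 0 0 -0.01 -0.11 0.085" --pt "0 0 0 0 -0.03 -0.14 0.085" --pt "0 0 0 0.01 -0.05 -0.15 0.085" --pt "0 0 0 0.01 -0.055 -0.15 0.085" --pt "0 0 0 0.01 -0.055 -0.15 0.085"

```text
time: 7.17
position: [0.4492, -0.271, 0.2661]
tcp_rot: [-2.216, 2.226, -0.0]
wrist_force: [-0.9, -0.2, -1.3]
width: 0.846
```

```bash
python3 look.py 8; python3 -c "
import cv2
a=cv2.imread('pics/wrist8.png');cv2.imwrite('pics/w8z.png',cv2.resize(a[60:300,200:440],None,fx=2.5,fy=2.5,interpolation=cv2.INTER_CUBIC))"
```

```text
7.2167 [ 0.44781913 -0.27062041  0.26510575] [ 0.07477862 -0.35035366 -0.33134253] 0.9226059057881171 [-2.33738788e-01  2.01544915e-01 -2.13574178e-01 -1.02080623e-03
 -1.15808771e+00  2.29440474e-01]
```

View pics/w8z.png

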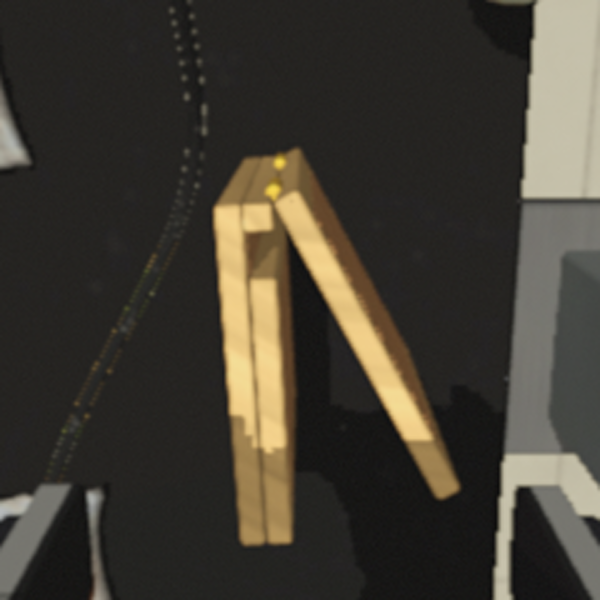

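View pics/b8.png

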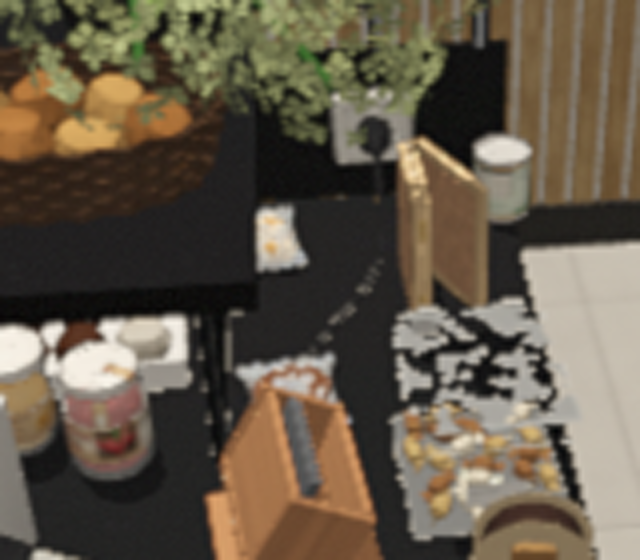

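```bash
python3 - <<'E'
from h import *
np.set_printoptions(precision=4,suppress=True)
W=load('wrist8.pkl');f=lambda u,v:(200+u/2.5,60+v/2.5)
for n,p in dict(cbr=(216,208),cfr=(243,207),cbl=(240,544),cfl=(266,544),nr=(278,278),nl=(293,542),bho=(300,195),bhi=(277,204),bfo=(460,488),bfi=(438,498),mid_back=(228,376)).items(): print(n,onz(W,*f(*p),.14))
s=env.state(); print(s['position'])
E
```

```text
cbr [ 0.4733 -0.3089  0.14  ]
cfr [ 0.4656 -0.3091  0.14  ]
cbl [ 0.4691 -0.1997  0.14  ]
cfl [ 0.4606 -0.1997  0.14  ]
nr [ 0.4557 -0.2882  0.14  ]
nl [ 0.4518 -0.2004  0.14  ]
bho [ 0.4492 -0.3125  0.14  ]
bhi [ 0.4558 -0.3099  0.14  ]
bfo [ 0.3986 -0.2196  0.14  ]
bfi [ 0.4055 -0.2161  0.14  ]
mid_back [ 0.4713 -0.2576  0.14  ]
[ 0.4472 -0.2705  0.2647]
```

>>> servo_tool --pt "0 0 -0.043 -0.016 0.003 0 0.085" --pt "0 0 -0.043 -0.016 0.003 0.02 0.085" --pt "0 0 -0.043 -0.016 0.003 0.055 0.085" --pt "0 0 -0.043 -0.016 0.003 0.09 0.085" --pt "0 0 -0.043 -0.016 0.003 0.12 0.085" --pt "0 0 -0.043 -0.016 0.003 0.14 0.085" --pt "0 0 -0.043 -0.016 0.003 0.148 0.085" --pt "0 0 -0.043 -0.016 0.003 0.148 0.085"

```text
time: 7.93
position: [0.4433, -0.2544, 0.1159]
tcp_rot: [2.261, -2.176, -0.009]
wrist_force: [-0.1, -0.5, -0.2]
width: 0.997
```

```bash
python3 look.py 9
```

```text
7.9833 [ 0.44486496 -0.25484521  0.11770102] [0.4740855  0.04462321 0.01579089] 0.9977334937942965 [-2.03123151e-01  3.39632618e-01 -4.41116012e-01  3.20696484e-04
 -7.92701359e-01  2.42014641e-01]
```

View pics/wrist9.png

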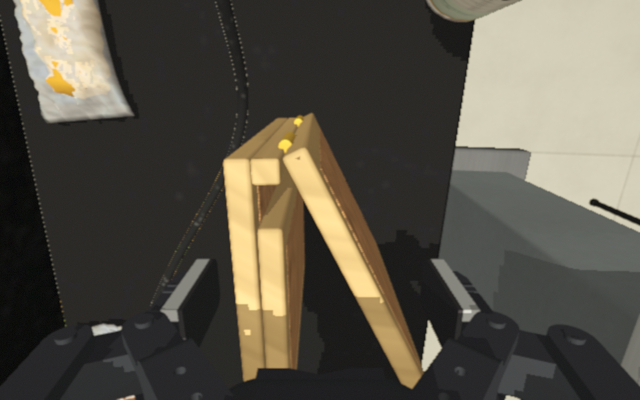

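View pics/b9.png

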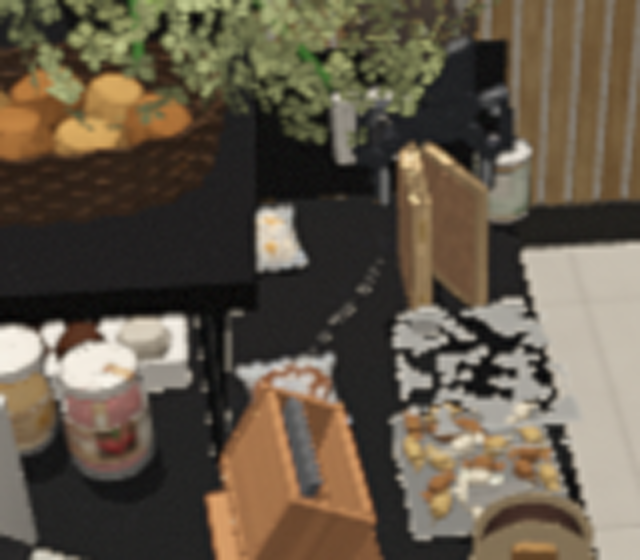

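>>> servo_tool --pt "0 0 0 0 0 0 0.075" --pt "0 0 0 0 -0.002 0 0.069" --pt "0 0 0 0 -0.004 0 0.064" --pt "0 0 0 0 -0.006 0 0.058" --pt "0 0 0 0 -0.008 0 0.053" --pt "0 0 0 0 -0.009 0 0.048" --pt "0 0 0 0 -0.01 0 0.043" --pt "0 0 0 0 -0.011 0 0.039" --pt "0 0 0 0 -0.012 0 0.036" --pt "0 0 0 0 -0.012 0 0.034" --squeeze 20

```text
time: 8.87
position: [0.4581, -0.2545, 0.1182]
tcp_rot: [-2.264, 2.178, -0.0]
wrist_force: [-0.2, -0.1, -0.1]
width: 0.399
```

```bash
python3 look.py 10
```

```text
8.9167 [ 0.45804555 -0.25445756  0.11824332] [-0.27262131  0.05775393  0.59919971] 0.39821906606169644 [-1.97166913e-01  3.54380502e-01 -4.15041627e-01  7.31206545e-07
 -8.01348126e-01  2.36224256e-01]
```

View pics/wrist10.png

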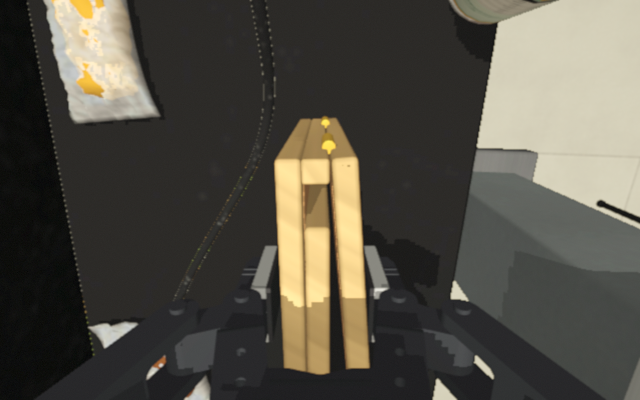

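>>> servo_tool --pt "0 0 0 0 0 0 0.031" --pt "0 0 0 0 0 0 0.028" --pt "0 0 0 0 0 0 0.026" --pt "0 0 0 0 0 0 0.024" --pt "0 0 0 0 0 0 0.021" --pt "0 0 0 0 0 0 0.015" --pt "0 0 0 0 0 0 0.015" --squeeze 45

```text
time: 9.55
position: [0.4582, -0.2545, 0.1185]
tcp_rot: [-2.264, 2.177, -0.001]
wrist_force: [0.4, -0.6, 0.7]
width: 0.279
```

```bash
python3 look.py 11
```

```text
9.6 [ 0.45818646 -0.2545661   0.11853491] [0.85469392 0.24902933 0.75528232] 0.28245855126627767 [-1.97252082e-01  3.53969346e-01 -4.14825442e-01  1.82168117e-04
 -8.01305547e-01  2.36226137e-01]
```

View pics/wrist11.png

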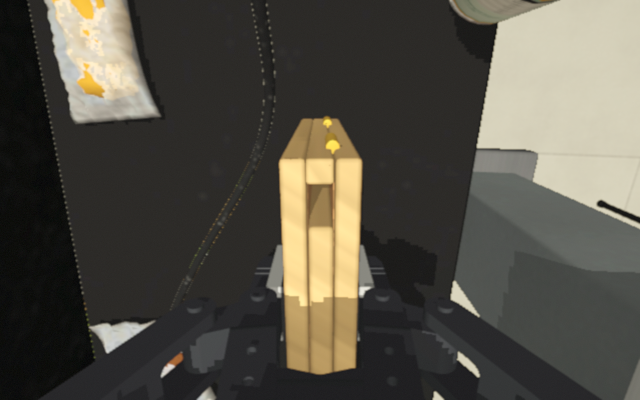

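View pics/b11.png

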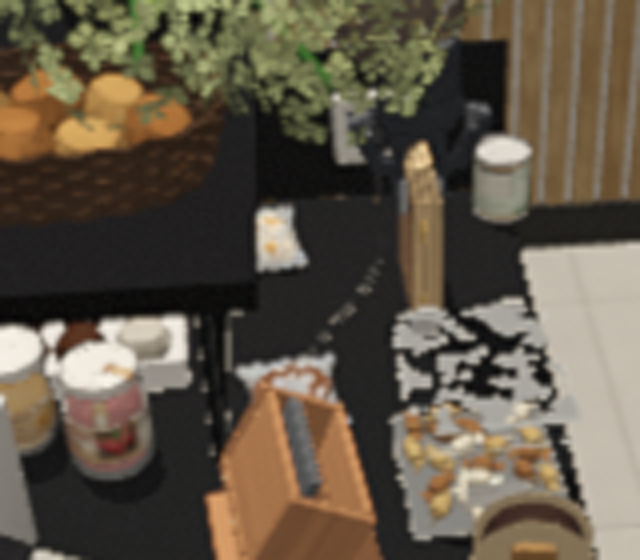

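>>> servo_tool --pt "0 0 0 0 0 -0.005 0.015" --pt "0 0 0 0 0 -0.015 0.015" --pt "0 0 0 0 0 -0.035 0.015" --pt "0 0 0 0 0 -0.06 0.015" --pt "0 0 0 0 0.005 -0.09 0.015" --pt "0 0 0 0 0.01 -0.12 0.015" --pt "0 0 0 -0.02 0.02 -0.15 0.015" --pt "0 0 0 -0.05 0.03 -0.18 0.015" --pt "0 0 0 -0.08 0.04 -0.21 0.015" --pt "0 0 0 -0.11 0.046 -0.23 0.015"

```text
time: 10.48
position: [0.4062, -0.1458, 0.3506]
tcp_rot: [-2.262, 2.179, -0.001]
wrist_force: [1.9, 1.5, -3.0]
width: 0.281
```

>>> servo_tool --pt "0 0 0 -0.03 0 0 0.015" --pt "0 0 0 -0.06 0 0 0.015" --pt "0 0 0 -0.09 0 0 0.015" --pt "0 0 0 -0.12 0 0 0.015" --pt "0 0 0 -0.15 0 0 0.015" --pt "0 0 0 -0.175 0 0 0.015" --pt "0 0 0 -0.19 0 0 0.015" --pt "0 0 0 -0.197 0 0 0.015" --pt "0 0 0 -0.197 0 0 0.015" --pt "0 0 0 -0.197 0 0 0.015"

```text
time: 11.32
position: [0.3995, 0.0502, 0.3482]
tcp_rot: [2.264, -2.177, -0.001]
wrist_force: [0.3, 1.1, -4.0]
width: 0.28
```

```bash
python3 look.py 12; python3 - <<'E'
from h import *
d=snap('scene','scene12.png');save(d,'scene12.pkl')
a=cv2.imread('pics/scene12.png'); cv2.imwrite('pics/s12z.png',cv2.resize(a[130:270,230:430],None,fx=4,fy=4,interpolation=cv2.INTER_CUBIC))
E
```

```text
11.3667 [0.39962727 0.04982626 0.34824881] [ 0.42558099 -0.83243253 -3.96425399] 0.2784323654373645 [ 5.32056479e-01 -7.19266948e-02 -3.04184149e-01 -1.84282795e-05
 -1.33931061e+00 -4.93559118e-01]
```

View pics/wrist12.png

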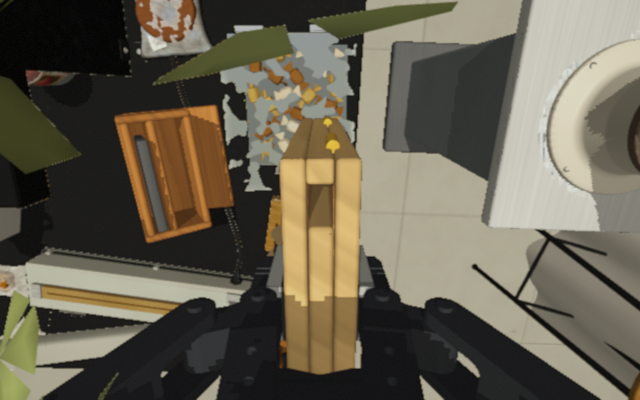

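View pics/side12.png

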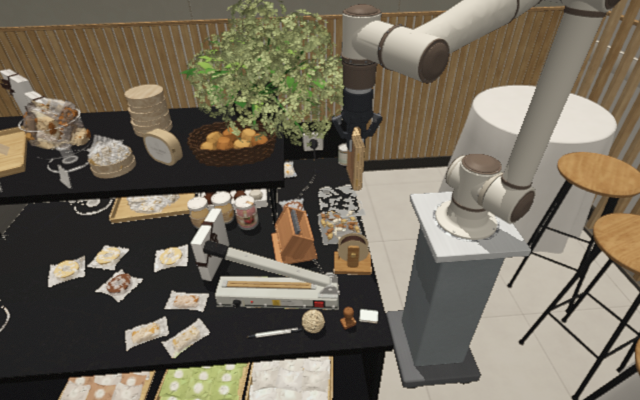

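View pics/s12z.png

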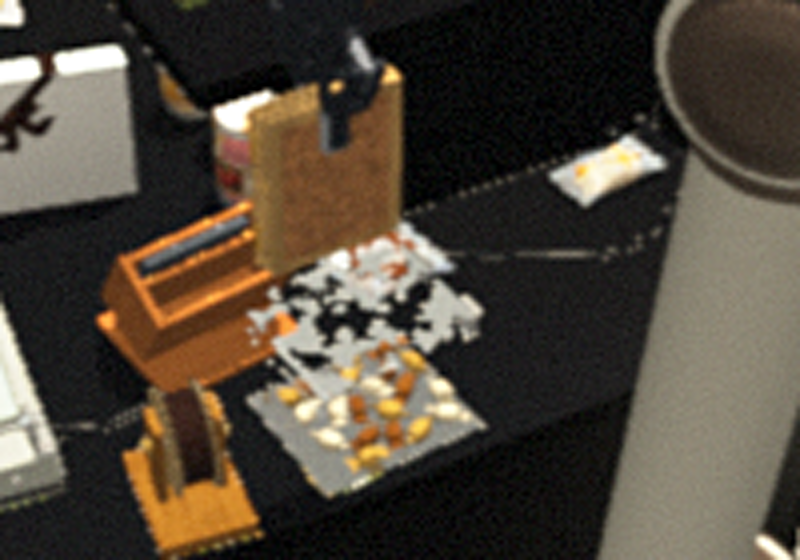

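```bash
python3 -c "
import cv2
a=cv2.imread('pics/wrist12.png');cv2.imwrite('pics/w12z.png',cv2.resize(a[95:250,105:245],None,fx=4,fy=4,interpolation=cv2.INTER_CUBIC))
a=cv2.imread('pics/side12.png');cv2.imwrite('pics/d12z.png',cv2.resize(a[195:275,260:340],None,fx=7,fy=7,interpolation=cv2.INTER_CUBIC))"
```

```text
(no output)
```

View pics/w12z.png

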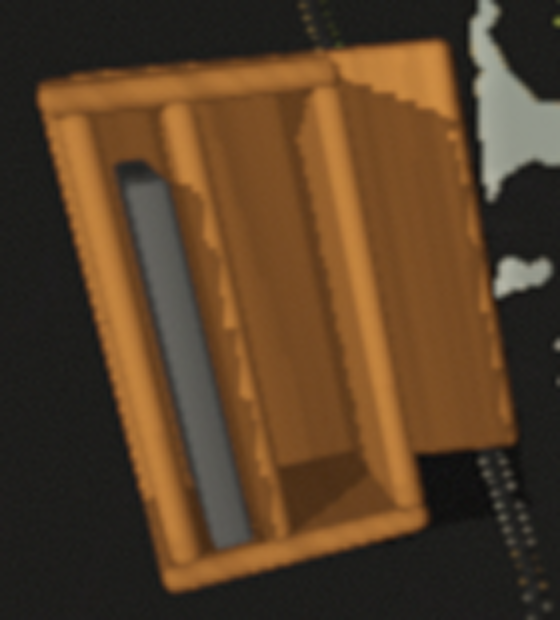

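View pics/d12z.png

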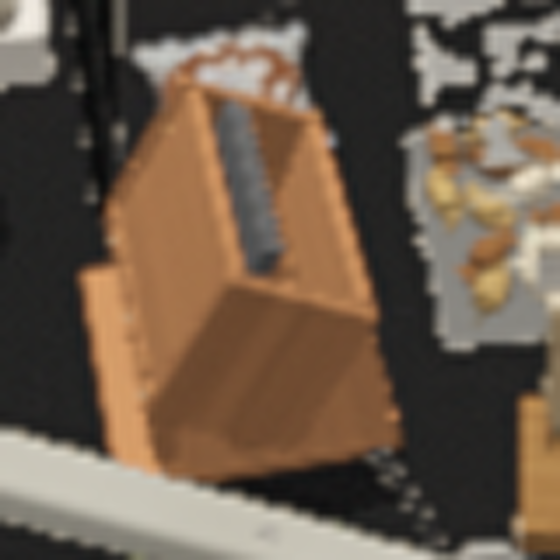

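```bash
python3 - <<'E'
from h import *
np.set_printoptions(precision=4,suppress=True)
W=load('wrist12.pkl');S=load('side12.pkl')
w=lambda u,v:(105+u/4,95+v/4); s=lambda u,v:(260+u/7,195+v/7)
P={}
for n,a,b in (('br',(40,88),(182,80)),('fr',(335,62),(318,110)),('fl',(426,518),(375,318)),('bl',(170,590),(232,285))):
    p,e=tri([(W,*w(*a)),(S,*s(*b))]); P[n]=p; print(n,p,e)
print('edges', P['fl']-P['fr'],np.linalg.norm(P['fl']-P['fr']),P['bl']-P['br'],P['br']-P['fr'],np.linalg.norm(P['br']-P['fr']),P['bl']-P['fl'],np.linalg.norm(P['bl']-P['fl']))
y=(P['fl']-P['fr'])+(P['bl']-P['br']);print('yaw',np.arctan2(-y[0],y[1]))
# base corners z=.01 from side
for q in ((80,270),(105,455),(160,480),(400,440)): print('base',onz(S,*s(*q),.01))
for q in ((447,42),(515,440)): print('baseW',onz(W,*w(*q),.01))
# wall features at z guess from pocket: front lip z ~ .03+.075*cos30=.095
E
```

```text
br [0.6048 0.011  0.1146] [np.float64(0.0014867634520329466), np.float64(0.0014867634520328334)]
fr [0.5432 0.0035 0.0846] [np.float64(0.00027318212686955296), np.float64(0.00027318212686944964)]
fl [0.5264 0.1369 0.081 ] [np.float64(3.8690637541782805e-06), np.float64(3.869063754244995e-06)]
bl [0.586 0.147 0.116] [np.float64(0.001641055609568676), np.float64(0.0016410556095686893)]
edges [-0.0168  0.1334 -0.0037] 0.13450979636019805 [-0.0188  0.136   0.0014] [0.0616 0.0075 0.03  ] 0.06891585079433214 [0.0596 0.0101 0.035 ] 0.06990608618076734
yaw 0.1313986147716669
base [0.6586 0.0193 0.01  ]
base [0.6456 0.1373 0.01  ]
base [0.6219 0.154  0.01  ]
base [0.5177 0.1407 0.01  ]
baseW [0.5335 0.0015 0.01  ]
baseW [0.5161 0.1358 0.01  ]
```

```bash
cat >> h.py <<'E'
def axes(psi):
    c,s=np.cos(psi),np.sin(psi);C,Sn=np.cos(np.pi/6),.5
    return np.array([[C*c,C*s,Sn],[-s,c,0],[-Sn*c,-Sn*s,C]]).T  # columns ex ey ez
def onplane(d,u,v,O,A,zl):
    c,r=ray(d,u,v); n=A[:,2]; t=((O+zl*n-c)@n)/(r@n); return A.T@(c+t*r-O)
E
python3 - <<'E'
from h import *
np.set_printoptions(precision=4,suppress=True)
W=load('wrist12.pkl');S=load('side12.pkl');C=load('scene1.pkl')
O=np.array([.5913,.0776,.0300]);A=axes(.131)
w=lambda u,v:(105+u/4,95+v/4); s=lambda u,v:(260+u/7,195+v/7)
for n,q in dict(fw_in_r=(317,92),fw_out_r=(338,90),fw_in_l=(393,505),fw_out_l=(422,505),div_b_r=(165,105),div_f_r=(195,105),div_b_l=(265,535),div_f_l=(290,530),back_in_r=(88,115),back_in_l=(197,555),out_br=(40,88),out_bl=(170,590),out_fr=(337,62),out_fl=(426,518)).items(): print(n,onplane(W,*w(*q),O,A,.075)*1000)
for n,q in dict(br=(182,80),fr=(318,110),fl=(375,318),bl=(232,285)).items(): print('S',n,onplane(S,*s(*q),O,A,.075)*1000)
a=cv2.imread('pics/scene1.png');cv2.imwrite('pics/s1r.png',cv2.resize(a[170:240,250:310],None,fx=8,fy=8,interpolation=cv2.INTER_CUBIC))
E
```

```text
fw_in_r [-16.6232 -59.7801  75.    ]
fw_out_r [-22.1081 -59.6575  75.    ]
fw_in_l [-14.5448  59.8397  75.    ]
fw_out_l [-22.6642  62.0817  75.    ]
div_b_r [ 20.919  -60.9869  75.    ]
div_f_r [ 13.9243 -60.1162  75.    ]
div_b_l [21.1293 59.1371 75.    ]
div_f_l [14.4378 59.521  75.    ]
back_in_r [ 38.8328 -60.7304  75.    ]
back_in_l [39.1949 59.9398 75.    ]
out_br [ 47.7476 -68.4775  75.    ]
out_bl [47.8373 67.9079 75.    ]
out_fr [-23.2734 -66.9795  75.    ]
out_fl [-23.0719  66.3815  75.    ]
S br [ 47.9781 -61.0208  75.    ]
S fr [-22.8717 -68.702   75.    ]
S fl [-21.3865  70.6008  75.    ]
S bl [46.4664 73.0258 75.    ]
```

View pics/s1r.png

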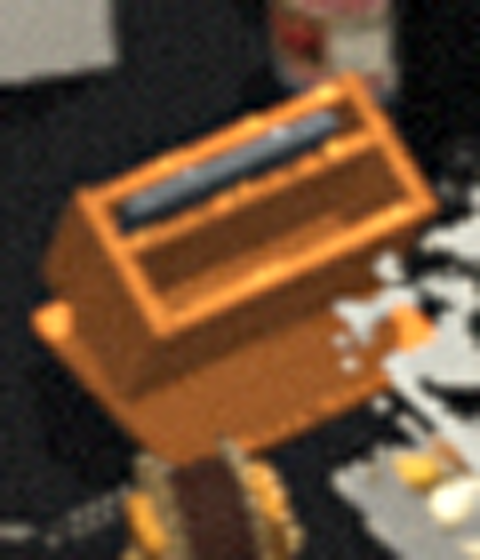

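```bash
python3 -c "
import cv2
a=cv2.imread('pics/wrist12.png');cv2.imwrite('pics/w12b.png',cv2.resize(a[110:380,260:390],None,fx=2.2*1.0,fy=2.2,interpolation=cv2.INTER_CUBIC))"
python3 - <<'E'
from h import *
np.set_printoptions(precision=4,suppress=True)
for k,q in ((11,[(281,158),(306,158),(334,158),(360,158),(287,370),(357,370)]),(12,[(281,158),(306,158),(334,158),(360,158),(287,370),(357,370)])):
    W=load('wrist%d.pkl'%k)
    s=env.state(); 
    # cam pose relative to tool known from current state (12)
    if k==12 or 1:
        W2=load('wrist12.pkl')
        Rt=R.from_rotvec(s['tcp_rot']);p=s['position']
        for u,v in q:
            c,r=ray(W2,u,v); c=Rt.inv().apply(c-p); r=Rt.inv().apply(r); t=(-.0215-c[2])/r[2]; print(k,(c+t*r)*1000)
    break
E
```

```text
11 [ 55.3429 -11.9027 -21.5   ]
11 [ 55.3616  -4.408  -21.5   ]
11 [ 55.3826   3.9881 -21.5   ]
11 [ 55.402   11.7866 -21.5   ]
11 [-23.4592 -12.0833 -21.5   ]
11 [-23.4277  13.6118 -21.5   ]
```

View pics/w12b.png

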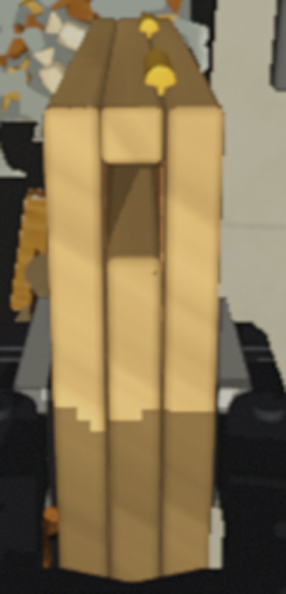

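```bash
python3 - <<'E'
import numpy as np
D=[(.3854,.007,.2426,-.5756,.2495),(.0995,-.1,.4102,-.2788,.3604),(.26626,-.5614,.36998,-.2777,.1163),(.35397,-.41483,.45819,-.25457,.11853),(-.07193,-.30418,.39963,.04983,.34825),(.20154,-.21357,.4478,-.2706,.2651)]
A=[];b=[]
for j2,j3,x,y,z in D:
    g=j2-j3
    A+= [[1,0,np.sin(j2),np.cos(g),np.sin(g)],[0,1,np.cos(j2),-np.sin(g),np.cos(g)]]; b+=[np.hypot(x,y),z]
s=np.linalg.lstsq(np.array(A),np.array(b),rcond=None);print(s[0],s[1],np.array(A)@s[0]-b)
E
```

```text
[ 0.03139724 -0.09923467  0.53444264  0.41781297  0.01017094] [7.60989667e-06] [-3.12735012e-04  1.60264801e-03  5.09347698e-05 -6.68071064e-04
 -3.99624396e-04 -6.99841401e-04 -1.39362160e-04  3.60805610e-04
 -8.00630243e-04 -6.93206678e-04  1.60141704e-03  9.76655193e-05]
```

```bash
cat >> h.py <<'E'
O=np.array([.5913,.0776,.0300]);PSI=.131
def goal(h,g=.1185,tilt=np.pi/6,psi=PSI):
    A=axes(psi); 
    Rg=np.column_stack([-A[:,1],-A[:,0],-A[:,2]])
    p=O+A[:,2]*(g+h)
    return p,R.from_matrix(Rg)
def rel(p,Rg):
    s=env.state();Rt=R.from_rotvec(s['tcp_rot']);return np.r_[(Rt.inv()*Rg).as_rotvec(),Rt.inv().apply(p-s['position'])]
E
python3 - <<'E'
from h import *
np.set_printoptions(precision=4,suppress=True)
for h in (.15,.1,0): print(h,goal(h)[0],rel(*goal(h)))
E
```

```text
0.15 [0.4582 0.0601 0.2625] [ 0.5237 -0.0247 -0.0913 -0.0083 -0.0588  0.0857]
0.1 [0.483  0.0633 0.2192] [ 0.5237 -0.0247 -0.0913 -0.0106 -0.0837  0.129 ]
0 [0.5326 0.0699 0.1326] [ 0.5237 -0.0247 -0.0913 -0.0153 -0.1335  0.2156]
```

>>> servo_tool --pt "0.08 0 -0.03 -0.001 -0.005 0.01 0.015" --pt "0.16 -0.008 -0.06 -0.003 -0.015 0.025 0.015" --pt "0.24 -0.012 -0.09 -0.005 -0.025 0.04 0.015" --pt "0.26 -0.012 -0.091 -0.005 -0.03 0.05 0.015" --pt "0.26 -0.012 -0.091 -0.005 -0.03 0.05 0.015"

```text
time: 11.88
position: [0.4274, 0.0546, 0.2952]
tcp_rot: [-2.21, 1.942, -0.25]
wrist_force: [-1.4, -0.5, -4.2]
width: 0.281
```

```bash
python3 - <<'E'
from h import *
np.set_printoptions(precision=4,suppress=True)
s=env.state();print(s['time'],s['position'],s['joint_pos'],R.from_rotvec(s['tcp_rot']).as_matrix()[:,2],s['width'],s['wrist_force'])
j=s['joint_pos'];a,b,L,P,Q=.0314,-.0992,.5344,.4178,.0102
g=j[1]-j[2]; r=a+L*np.sin(j[1])+P*np.cos(g)+Q*np.sin(g); z=b+L*np.cos(j[1])-P*np.sin(g)+Q*np.cos(g)
p=s['position'];ta=g-j[4];t=np.pi/2-ta
print('pitch',t,'T', (np.hypot(p[0],p[1])-r)/np.sin(t),(z-p[2])/(np.cos(t)-1))
E
```

```text
11.8833 [0.4274 0.0546 0.2952] [ 0.5821 -0.1206 -0.5533  0.1418 -0.9149 -0.5271] [ 0.2492  0.03   -0.968 ] 0.2808136500488478 [-1.3542 -0.5334 -4.2341]
pitch 0.22319482007102454 T 0.3624528523257266 1.2038736582912197
```

```bash
cat > ik.py <<'E'
from h import *
from scipy.optimize import least_squares
D=[(.3854,.007,.2426,-.5756,.2495),(.0995,-.1,.4102,-.2788,.3604),(.26626,-.5614,.36998,-.2777,.1163),(.35397,-.41483,.45819,-.25457,.11853),(-.07193,-.30418,.39963,.04983,.34825),(.20154,-.21357,.4478,-.2706,.2651)]
A=[];b=[]
for j2,j3,x,y,z in D:
    g=j2-j3
    A+= [[1,0,np.sin(j2),np.cos(g),np.sin(g)],[0,1,np.cos(j2),-np.sin(g),np.cos(g)]]; b+=[np.sqrt(x*x+y*y-.16**2),z]
sol,res,_,_=np.linalg.lstsq(np.array(A),np.array(b),rcond=None)
a,b_,L,P,Q=sol
def wc(j,T):
    g=j[1]-j[2]; rr=a+L*np.sin(j[1])+P*np.cos(g)+Q*np.sin(g); z=b_+T+L*np.cos(j[1])-P*np.sin(g)+Q*np.cos(g)
    c,s=np.cos(j[0]),np.sin(j[0]); return np.array([rr*c+.16*s, rr*s-.16*c, z])
def ikk(p,tz,T):
    w=p-T*tz
    f=lambda j: wc(j,T)-w
    r=least_squares(f,[.58,0,-.5]); j=r.x; g=j[1]-j[2]
    fd=np.array([np.cos(j[0])*np.cos(g),np.sin(j[0])*np.cos(g),-np.sin(g)])
    return j,r.cost,-np.arccos(fd@tz)
if __name__=='__main__':
    np.set_printoptions(precision=4,suppress=True)
    print(sol,res)
    s=env.state();tz=R.from_rotvec(s['tcp_rot']).as_matrix()[:,2]
    f=lambda t: wc(s['joint_pos'],t[0])-(s['position']-t[0]*tz)
    r=least_squares(f,[.3]);print('T',r.x,r.fun); T=r.x[0]
    print(ikk(s['position'],tz,T),s['joint_pos'])
    for h in (.15,.1,.05,0): 
        p,Rg=goal(h);print(h,ikk(p,Rg.as_matrix()[:,2],T))
E
python3 ik.py
```

```text
[ 0.     -0.1184  0.5641  0.4212  0.0008] [0.]
T [0.3193] [ 0.0031 -0.0055 -0.0192]
(array([ 0.6023, -0.1414, -0.5205]), np.float64(8.155962701657422e-19), np.float64(-0.9705376071787273)) [ 0.5821 -0.1206 -0.5533  0.1418 -0.9149 -0.5271]
0.15 (array([ 0.6873, -0.1869, -0.7278]), np.float64(2.1270379565925815e-29), np.float64(-0.6267756278176416))
0.1 (array([ 0.6405, -0.0697, -0.7611]), np.float64(1.336770587735092e-16), np.float64(-0.47683486879435616))
0.05 (array([ 0.6013,  0.0547, -0.7806]), np.float64(1.4661486081996014e-26), np.float64(-0.3446080835270808))
0 (array([ 0.5679,  0.1826, -0.7855]), np.float64(7.339202794062597e-22), np.float64(-0.24452526194700877))
```

```bash
cat > fk.py <<'E'
from h import *
from scipy.optimize import least_squares
L,P,BZ,OFF=.5641,.4212,-.1184,.16
def fk(j,T,sg4=1.,sg6=1.):
    R1=R.from_euler('z',j[0]); g=j[1]-j[2]
    e=R1.apply([L*np.sin(j[1]),0,BZ+T+L*np.cos(j[1])])
    Rf=R1*R.from_euler('y',g)            # x of Rf = forearm dir
    w=e+Rf.apply([P,0,0])
    R4=Rf*R.from_euler('x',sg4*j[3])
    R5=R4*R.from_euler('y',-j[4])        # x = tool dir
    p=w+R5.apply([T,-OFF,0])
    return p,R5,sg6
def fullrot(j,sg4,sg6,c):
    return None
if __name__=='__main__':
    np.set_printoptions(precision=4,suppress=True)
    s=env.state();j=s['joint_pos'];Rt=R.from_rotvec(s['tcp_rot']);M=Rt.as_matrix()
    for sg in (1,-1):
        p,R5,_=fk(j,.3,sg); print(sg,R5.as_matrix()[:,0],M[:,2])
        r=least_squares(lambda t:fk(j,t[0],sg)[0]-s['position'],[.3]);print(r.x,r.fun)
        # j6 relation: tool x in R5 frame
        print(R5.inv().apply(M[:,0]),j[5])
E
python3 fk.py
```

```text
1 [ 0.1261  0.2171 -0.968 ] [ 0.2492  0.03   -0.968 ]
[0.2589] [-0.0529  0.037  -0.0425]
[-0.2013 -0.9156 -0.3481] -0.5270934636735272
-1 [ 0.2492  0.03   -0.968 ] [ 0.2492  0.03   -0.968 ]
[0.2803] [ 0.0001 -0.0004 -0.0008]
[-0.     -0.8643 -0.503 ] -0.5270934636735272
```

```bash
cat > ik2.py <<'E'
from fk import *
T=.2803
def full(j):
    p,R5,_=fk(j,T,-1); z=[1,0,0]; x=[0,-np.cos(j[5]),np.sin(j[5])]; y=np.cross(z,x)
    return p,R5*R.from_matrix(np.column_stack([x,y,z]))
def ik(p,Rg,j0):
    f=lambda j:np.r_[(full(j)[0]-p)*5,(full(j)[1].inv()*Rg).as_rotvec()]
    r=least_squares(f,j0,bounds=([-3.14,-1.21,-1.07,-3.16,-2.99,-3.1],[3.14,2.06,1.41,2.05,-.16,3.1])); return r.x,r.cost
if __name__=='__main__':
    np.set_printoptions(precision=3,suppress=True)
    s=env.state();j=s['joint_pos'];print((full(j)[1].inv()*R.from_rotvec(s['tcp_rot'])).as_rotvec())
    for h in (.2,.15,.12,.1,.075,.05,.03,.015,0,-.005):
        j,c=ik(*goal(h),j); print(h,goal(h)[0],j,c)
E
python3 ik2.py
```

```text
[0. 0. 0.]
0.2 [0.433 0.057 0.306] [ 0.638 -0.243 -0.791  0.443 -0.602 -0.822] 1.488030167670386e-25
0.15 [0.458 0.06  0.263] [ 0.57  -0.143 -0.86   0.54  -0.427 -0.886] 1.1825473882263994e-21
0.12 [0.473 0.062 0.237] [ 0.515 -0.078 -0.909  0.66  -0.31  -0.972] 1.1656828863938986e-20
0.1 [0.483 0.063 0.219] [ 0.453 -0.034 -0.951  0.811 -0.22  -1.08 ] 7.335867158170981e-31
0.075 [0.495 0.065 0.198] [ 0.399  0.023 -0.963  0.921 -0.16  -1.15 ] 0.0002608977302302568
0.05 [0.508 0.067 0.176] [ 0.409  0.083 -0.926  0.829 -0.16  -1.072] 0.0018410323527697822
0.03 [0.518 0.068 0.159] [ 0.42   0.132 -0.887  0.718 -0.16  -0.972] 0.0038808215517511066
0.015 [0.525 0.069 0.146] [ 0.428  0.17  -0.849  0.604 -0.16  -0.867] 0.005661819452185314
0 [0.533 0.07  0.133] [ 0.434  0.208 -0.804  0.468 -0.16  -0.737] 0.007477865414898479
-0.005 [0.535 0.07  0.128] [ 0.434  0.221 -0.788  0.421 -0.16  -0.691] 0.008063885423038635
```

```bash
python3 - <<'E'
from ik2 import *
np.set_printoptions(precision=3,suppress=True)
rng=np.random.default_rng(0)
lo=np.array([-3.14,-1.21,-1.07,-3.16,-2.99,-3.1]);hi=np.array([3.14,2.06,1.41,2.05,-.16,3.1])
s=env.state()
tests={'h0':goal(0),'h.1':goal(.1)}
for roll in (-.6,-.4,-.3,-.2,.2,.3,.4,.6):
    # tool rolled about board normal through grasp point
    p,Rg=goal(0); tests['roll%.1f'%roll]=(p,Rg*R.from_rotvec([0,roll,0]))
# half-turn
p,Rg=goal(0);tests['half']=(p,Rg*R.from_rotvec([0,0,np.pi]))
for n,(p,Rg) in tests.items():
    S=[]
    for k in range(60):
        j0=lo+(hi-lo)*rng.random(6); j,c=ik(p,Rg,j0)
        if c<1e-10 and not any(np.abs(j-q).max()<.02 for q in S): S.append(j)
    print(n,len(S)); 
    for q in S: print('   ',q)
E
```

```text
h0 0
h.1 1
    [ 0.453 -0.034 -0.951  0.811 -0.22  -1.08 ]
roll-0.6 1
    [-0.041  0.337 -0.305 -1.018 -0.828  1.023]
roll-0.4 1
    [ 0.126  0.263 -0.391 -0.836 -0.557  0.759]
roll-0.3 1
    [ 0.239  0.236 -0.46  -0.664 -0.404  0.528]
roll-0.2 1
    [ 0.374  0.219 -0.589 -0.346 -0.223  0.127]
roll0.2 0
roll0.3 1
    [ 0.153  0.227 -0.993  2.05  -0.352 -2.096]
roll0.4 1
    [ 0.294  0.254 -0.999  1.831 -0.495 -2.023]
roll0.6 1
    [ 0.498  0.33  -0.969  1.546 -0.742 -1.973]
half 0
```

```bash
python3 - <<'E'
from ik2 import *
np.set_printoptions(precision=3,suppress=True)
s=env.state();print(s['time'],s['position'])
Ru=R.from_rotvec([-2.264,2.177,-.001])
for z in (.30,.20,.119): print(z,rel(np.array([.4582,-.2546,z]),Ru))
roll=-.35
Rr=R.from_rotvec([0,roll,0])
j,c=ik(np.array([.458,-.2546,.118]),Ru*Rr,[-.2,.35,-.4,0,-.8,.2]);print('regrasp',j,c)
j1=j
for p,Rg in [((.45,-.25,.3),Ru*Rr),((.43,-.1,.33),Ru*Rr),((.42,.05,.33),Ru*Rr),(goal(.2)[0],goal(.2)[1]*Rr),(goal(.15)[0],goal(.15)[1]*Rr),(goal(.1)[0],goal(.1)[1]*Rr),(goal(.05)[0],goal(.05)[1]*Rr),(goal(0)[0],goal(0)[1]*Rr)]:
    j,c=ik(np.array(p),Rg,j);print(p,j,c)
E
```

```text
11.8833 [0.427 0.055 0.295]
0.3 [-0.253  0.009  0.089  0.311  0.008 -0.006]
0.2 [-0.253  0.009  0.089  0.31   0.033  0.091]
0.119 [-0.253  0.009  0.089  0.31   0.053  0.169]
regrasp [-0.388  0.454 -0.16  -0.353 -1.131  0.606] 1.842443098524897e-26
(0.45, -0.25, 0.3) [-0.382  0.27   0.046 -0.32  -1.499  0.469] 5.348716715676536e-30
(0.43, -0.1, 0.33) [-0.103  0.084 -0.1   -0.349 -1.446  0.197] 1.6473335853169283e-28
(0.42, 0.05, 0.33) [ 0.252 -0.009 -0.196 -0.353 -1.322 -0.135] 3.8611436733766106e-26
[0.433 0.057 0.306] [ 0.305 -0.178 -0.48  -0.391 -0.738  0.14 ] 5.159444960271295e-24
[0.458 0.06  0.263] [ 0.275 -0.079 -0.489 -0.465 -0.651  0.25 ] 2.220302523689511e-25
[0.483 0.063 0.219] [ 0.245  0.027 -0.481 -0.554 -0.578  0.376] 1.2472903822572455e-23
[0.508 0.067 0.176] [ 0.212  0.137 -0.458 -0.655 -0.522  0.513] 3.796408293468224e-23
[0.533 0.07  0.133] [ 0.179  0.248 -0.422 -0.761 -0.482  0.656] 1.1590170798428518e-24
```

>>> servo_tool --pt "-0.08 0.003 0.03 0.02 0 0 0.015" --pt "-0.16 0.006 0.06 0.055 0.002 -0.002 0.015" --pt "-0.24 0.009 0.089 0.095 0.003 -0.003 0.015" --pt "-0.253 0.009 0.089 0.135 0.004 -0.004 0.015" --pt "-0.253 0.009 0.089 0.175 0.005 -0.005 0.015" --pt "-0.253 0.009 0.089 0.215 0.006 -0.006 0.015" --pt "-0.253 0.009 0.089 0.25 0.007 -0.006 0.015" --pt "-0.253 0.009 0.089 0.28 0.008 -0.006 0.015" --pt "-0.253 0.009 0.089 0.3 0.008 -0.006 0.015" --pt "-0.253 0.009 0.089 0.31 0.008 -0.006 0.015"

```text
time: 12.72
position: [0.4613, -0.2553, 0.3024]
tcp_rot: [-2.258, 2.175, -0.005]
wrist_force: [0.3, -0.0, -4.5]
width: 0.285
```

```bash
python3 - <<'E'
from h import *
np.set_printoptions(precision=4,suppress=True)
s=env.state();print(s['time'],s['position'],s['width'],s['wrist_force'])
print(rel(np.array([.4582,-.2546,.122]),R.from_rotvec([-2.264,2.177,-.001])))
E
```

```text
12.7167 [ 0.4613 -0.2553  0.3024] 0.28495618932800726 [ 0.2749 -0.0045 -4.4652]
[-0.0059  0.0025 -0.0019 -0.0003  0.0043  0.1804]
```

>>> servo_tool --pt "0 0 0 0 0 0.015 0.015" --pt "0 0 0 0 0 0.045 0.015" --pt "0 0 0 0 0 0.08 0.015" --pt "0 0 0 0 0 0.115 0.015" --pt "0 0 0 0 0 0.14 0.015" --pt "0 0 0 0 0 0.158 0.015" --pt "0 0 0 0 0 0.168 0.015" --pt "0 0 0 0 0 0.172 0.015" --pt "0 0 0 0 0 0.172 0.015" --pt "0 0 0 0 0 0.172 0.015"

```text
time: 13.55
position: [0.4632, -0.2517, 0.1313]
tcp_rot: [-2.262, 2.169, -0.008]
wrist_force: [0.3, 0.8, -4.0]
width: 0.281
```

```bash
python3 - <<'E'
from h import *
np.set_printoptions(precision=4,suppress=True)
s=env.state();print(s['time'],s['position'],s['width'],s['wrist_force'],R.from_rotvec(s['tcp_rot']).as_matrix())
print(rel(np.array([.4582,-.2546,.1185]),R.from_rotvec([-2.264,2.177,-.001])))
E
```

```text
13.55 [ 0.4632 -0.2517  0.1313] 0.28077031120058943 [ 0.2684  0.7574 -3.971 ] [[ 0.0418 -0.9991  0.0091]
 [-0.9991 -0.0418  0.0024]
 [-0.002  -0.0092 -1.    ]]
[-0.0082  0.002   0.0027  0.0027  0.0053  0.0128]
```

>>> servo_tool --pt "-0.008 0.002 0 0 0 0.004 0.015" --pt "-0.008 0.002 0 0 0 0.007 0.015" --pt "-0.008 0.002 0 0 0 0.009 0.015" --pt "-0.008 0.002 0 0 0 0.0105 0.015" --pt "-0.008 0.002 0 0 0 0.0115 0.015" --pt "-0.008 0.002 0 0 0 0.0115 0.015" --pt "-0.008 0.002 0 0 0 0.0115 0.015"

```text
time: 14.13
position: [0.4622, -0.2512, 0.1189]
tcp_rot: [2.267, -2.175, -0.002]
wrist_force: [-0.6, 0.5, 0.9]
width: 0.277
```

```bash
python3 - <<'E'
from h import *
np.set_printoptions(precision=4,suppress=True)
s=env.state();print(s['time'],s['position'],s['width'],s['wrist_force'],R.from_rotvec(s['tcp_rot']).as_matrix()[:,2])
E
```

```text
14.1333 [ 0.4622 -0.2512  0.1189] 0.27724359026780243 [-0.6206  0.5012  0.9249] [-0.001   0.0009 -1.    ]
```

>>> servo_tool --pt "0 0 0 0 0 0 0.026" --pt "0 0 0 0 0 0 0.028" --pt "0 0 0 0 0 0 0.03" --pt "0 0 0 0 0 0 0.034" --pt "0 0 0 0 0 0 0.04" --pt "0 0 0 0 0 0 0.05" --pt "0 0 0 0 0 0 0.06" --pt "0 0 0 0 0 0 0.06"

```text
time: 14.8
position: [0.4622, -0.2513, 0.1185]
tcp_rot: [2.267, -2.175, -0.002]
wrist_force: [-0.1, -0.1, 0.5]
width: 0.707
```

```bash
python3 look.py 14
```

```text
14.85 [ 0.46217834 -0.25131418  0.11851599] [-0.34406036  0.10390966  0.38775583] 0.704230268743589 [-0.18980461  0.35769868 -0.40830139 -0.00097894 -0.80611698  0.23187904]
```

View pics/wrist14.png

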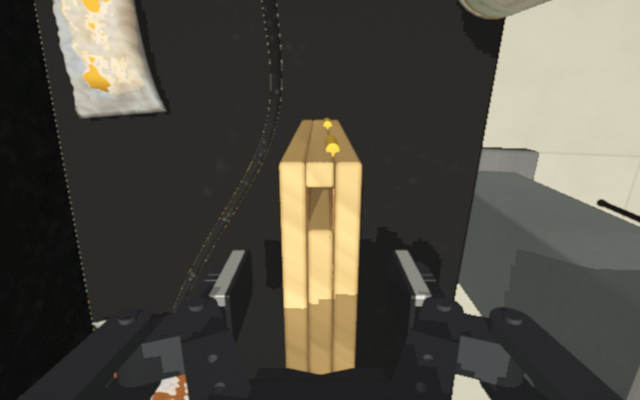

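>>> servo_tool --pt "0 -0.08 0 0 0 0 0.06" --pt "0 -0.16 0 0 0 0 0.06" --pt "0 -0.24 0 0 0 0 0.06" --pt "0 -0.3 0 0 0 0 0.06" --pt "0 -0.34 0 0 0 0 0.06" --pt "0 -0.35 0 0 0 0 0.06" --pt "0 -0.35 0 0 0 0 0.06" --pt "0 -0.35 0 0 0 0 0.05"

```text
time: 15.57
position: [0.4619, -0.2512, 0.1183]
tcp_rot: [-2.076, 1.992, 0.369]
wrist_force: [0.3, -0.3, 0.0]
width: 0.589
```

```bash
python3 look.py 15
```

```text
15.6167 [ 0.46189813 -0.25090033  0.11847049] [ 0.00509141 -0.35515798 -0.28412979] 0.5841733608524187 [-0.37793908  0.45467055 -0.1584372  -0.3529057  -1.1320256   0.59880073]
```

View pics/wrist15.png

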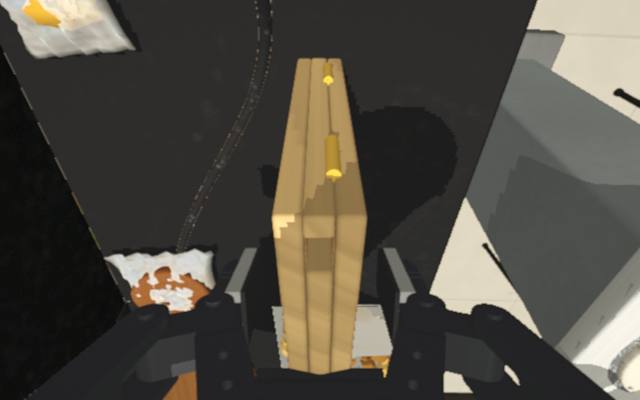

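View pics/b15.png

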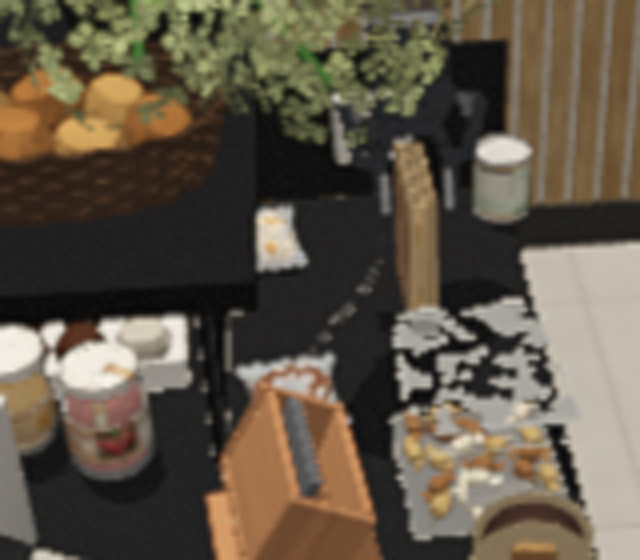

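>>> servo_tool --pt "0 0 0 0 0 0 0.042" --pt "0 0 0 0 0 0 0.036" --pt "0 0 0 0 0 0 0.031" --pt "0 0 0 0 0 0 0.028" --pt "0 0 0 0 0 0 0.026" --pt "0 0 0 0 0 0 0.022" --pt "0 0 0 0 0 0 0.015" --pt "0 0 0 0 0 0 0.015" --squeeze 55

```text
time: 16.33
position: [0.4623, -0.2513, 0.1188]
tcp_rot: [-2.075, 1.991, 0.369]
wrist_force: [-0.2, 0.5, 2.3]
width: 0.278
```

```bash
python3 look.py 16
python3 - <<'E'
from h import *
np.set_printoptions(precision=4,suppress=True)
s=env.state();Rt=R.from_rotvec(s['tcp_rot']);M=(Rt*R.from_rotvec([0,.35,0])).as_matrix();print(M)
E
```

```text
16.3833 [ 0.46232298 -0.25132068  0.11875679] [0.2902989  0.63354456 2.01111358] 0.27766479463763044 [-0.37883626  0.45499181 -0.15682857 -0.35358554 -1.13291216  0.59939957]
[[ 0.0414 -0.9991 -0.0007]
 [-0.9991 -0.0414  0.0009]
 [-0.0009  0.0007 -1.    ]]
```

View pics/wrist16.png

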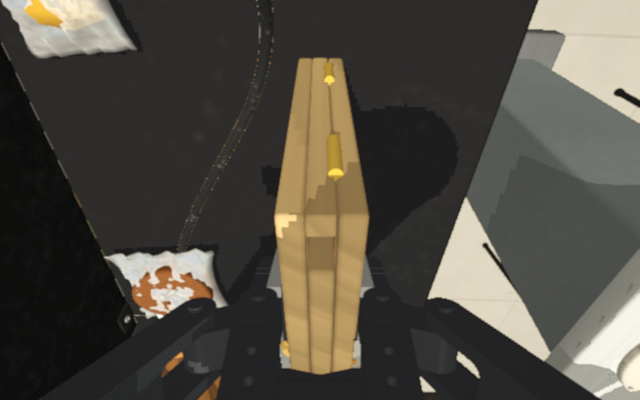

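```bash
cat >> h.py <<'E'
RR=R.from_rotvec([0,-.35,0])
def g2(h,dx=0,dy=0):
    p,Rg=goal(h); A=axes(PSI); return p+A[:,0]*dx+A[:,1]*dy, Rg*RR
E
python3 - <<'E'
from h import *
np.set_printoptions(precision=4,suppress=True)
s=env.state();Rt=R.from_rotvec(s['tcp_rot'])
for p in ([.4623,-.2513,.15],[.4623,-.2513,.24],[.45,-.25,.31],[.43,-.1,.33]): print(p,rel(np.array(p),Rt)[3:])
print(rel(*g2(.2)))
E
```

```text
[0.4623, -0.2513, 0.15] [-0.0108  0.     -0.0293]
[0.4623, -0.2513, 0.24] [-0.0417  0.0001 -0.1139]
[0.45, -0.25, 0.31] [-0.0675  0.0124 -0.179 ]
[0.43, -0.1, 0.33] [-0.2158  0.0262 -0.1459]
[ 0.462  -0.0225 -0.2621 -0.3545  0.0162 -0.0694]
```

>>> servo_tool --pt "0 0 0 -0.002 0 -0.006 0.015" --pt "0 0 0 -0.006 0 -0.016 0.015" --pt "0 0 0 -0.014 0 -0.038 0.015" --pt "0 0 0 -0.027 0 -0.073 0.015" --pt "0 0 0 -0.04 0.001 -0.109 0.015" --pt "0 0 0 -0.053 0.005 -0.145 0.015" --pt "0 0 0 -0.068 0.012 -0.178 0.015" --pt "0 0 0 -0.1 0.015 -0.173 0.015" --pt "0 0 0 -0.135 0.02 -0.165 0.015" --pt "0 0 0 -0.165 0.024 -0.158 0.015"

```text
time: 17.27
position: [0.4332, -0.1504, 0.3247]
tcp_rot: [-2.073, 1.992, 0.369]
wrist_force: [1.2, 1.2, -3.8]
width: 0.28
```

```bash
python3 - <<'E'
from h import *
np.set_printoptions(precision=4,suppress=True)
s=env.state();print(s['time'],s['position'],s['width'],s['wrist_force'])
for h in (.25,.2,.15): print(g2(h)[0],rel(*g2(h)))
E
```

```text
17.2667 [ 0.4332 -0.1504  0.3247] 0.27996340569554257 [ 1.1984  1.1896 -3.7772]
[0.4086 0.0535 0.3491] [ 0.4612 -0.0222 -0.2637 -0.2007  0.0164  0.0476]
[0.4334 0.0568 0.3058] [ 0.4612 -0.0222 -0.2637 -0.1879 -0.0085  0.089 ]
[0.4582 0.0601 0.2625] [ 0.4612 -0.0222 -0.2637 -0.1751 -0.0334  0.1304]
```

>>> servo_tool --pt "0.04 -0.002 -0.02 -0.03 0 0.008 0.015" --pt "0.1 -0.005 -0.055 -0.06 0 0.02 0.015" --pt "0.17 -0.008 -0.095 -0.09 -0.002 0.035 0.015" --pt "0.24 -0.012 -0.135 -0.115 -0.004 0.05 0.015" --pt "0.31 -0.015 -0.175 -0.14 -0.006 0.063 0.015" --pt "0.37 -0.018 -0.21 -0.16 -0.007 0.075 0.015" --pt "0.42 -0.02 -0.24 -0.178 -0.008 0.084 0.015" --pt "0.461 -0.022 -0.264 -0.188 -0.0085 0.089 0.015" --pt "0.461 -0.022 -0.264 -0.188 -0.0085 0.089 0.015" --pt "0.461 -0.022 -0.264 -0.188 -0.0085 0.089 0.015"

```text
time: 18.1
position: [0.4325, 0.0558, 0.3043]
tcp_rot: [-1.98, 1.571, -0.107]
wrist_force: [0.2, -0.7, -2.9]
width: 0.279
```

```bash
python3 look.py 17; python3 - <<'E'
from h import *
np.set_printoptions(precision=4,suppress=True)
for h in (.2,.1,.09): print(h,g2(h)[0],rel(*g2(h)))
E
```

```text
18.15 [0.4334817  0.05539433 0.30478507] [ 0.74328271  0.45527094 -2.63439113] 0.2823406298766199 [ 0.2995948  -0.1739994  -0.47804718 -0.39551137 -0.74065657  0.15079486]
0.2 [0.4334 0.0568 0.3058] [ 0.0024 -0.0002  0.0014 -0.0019 -0.     -0.0003]
0.1 [0.483  0.0633 0.2192] [ 0.0024 -0.0002  0.0014  0.0323 -0.0002  0.0936]
0.09 [0.4879 0.064  0.2106] [ 0.0024 -0.0002  0.0014  0.0358 -0.0002  0.103 ]
```

View pics/wrist17.png

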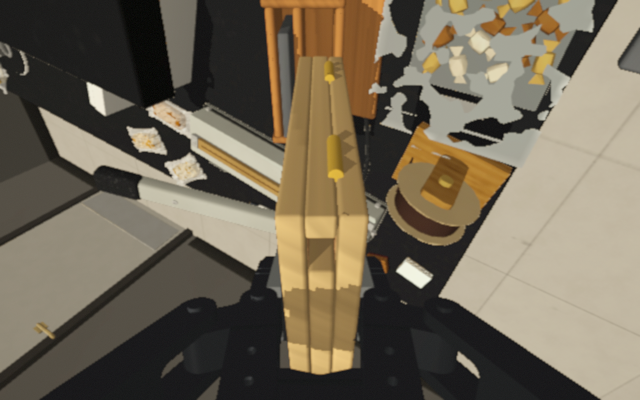

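View pics/side17.png

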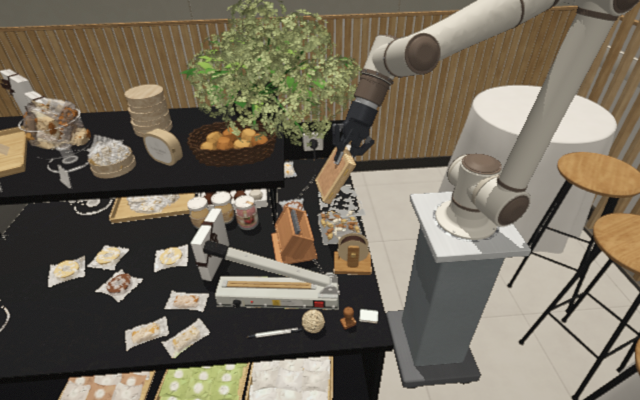

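>>> servo_tool --pt "0.002 0 0.001 0.003 0 0.012 0.015" --pt "0.002 0 0.001 0.009 0 0.03 0.015" --pt "0.002 0 0.001 0.016 0 0.05 0.015" --pt "0.002 0 0.001 0.023 0 0.068 0.015" --pt "0.002 0 0.001 0.028 0 0.082 0.015" --pt "0.002 0 0.001 0.032 0 0.092 0.015" --pt "0.002 0 0.001 0.034 0 0.098 0.015" --pt "0.002 0 0.001 0.034 0 0.098 0.015" --pt "0.002 0 0.001 0.034 0 0.098 0.015"

```text
time: 18.95
position: [0.4858, 0.0634, 0.2148]
tcp_rot: [-1.975, 1.573, -0.111]
wrist_force: [0.1, -0.6, -4.8]
width: 0.271
```

```bash
python3 look.py 18; python3 - <<'E'
from h import *
np.set_printoptions(precision=4,suppress=True)
d=snap('scene','scene18.png');save(d,'scene18.pkl')
for h in (.095,.08,.06): print(h,g2(h)[0],rel(*g2(h)))
for f,c,z,o in (('scene',(170,240,250,330),8,'s18z'),('side',(140,275,255,355),6,'d18z'),('wrist',(0,150,230,430),4,'w18z')):
    a=cv2.imread('pics/%s18.png'%f); z=min(z,800//(c[3]-c[2]),600//(c[1]-c[0])); cv2.imwrite('pics/%s.png'%o,cv2.resize(a[c[0]:c[1],c[2]:c[3]],None,fx=z,fy=z,interpolation=cv2.INTER_CUBIC))
E
```

```text
19.0 [0.48568279 0.06355092 0.21538375] [ 0.29042629 -0.95949855 -3.75470107] 0.2736468362953172 [ 0.2419636   0.0383511  -0.47975705 -0.56408524 -0.56968937  0.3891364 ]
0.095 [0.4855 0.0637 0.2149] [-0.002   0.0002  0.0011  0.0005  0.0005  0.0006]
0.08 [0.4929 0.0646 0.2019] [-0.002   0.0002  0.0011  0.0056  0.0005  0.0147]
0.06 [0.5028 0.0659 0.1846] [-0.002   0.0002  0.0011  0.0125  0.0005  0.0335]
```

View pics/s18z.png

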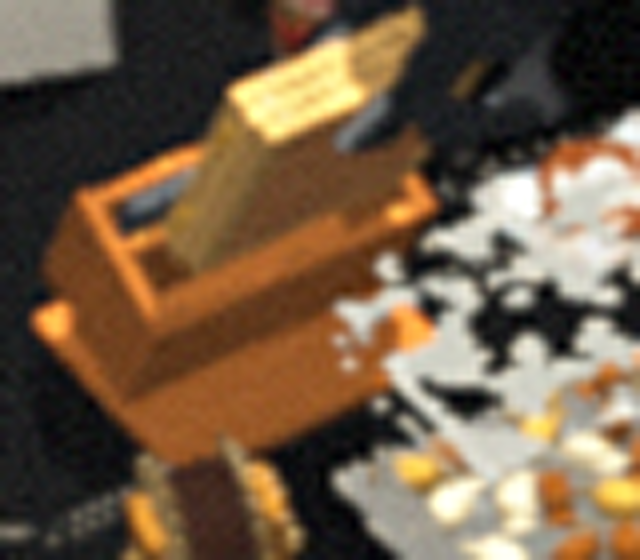

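View pics/d18z.png

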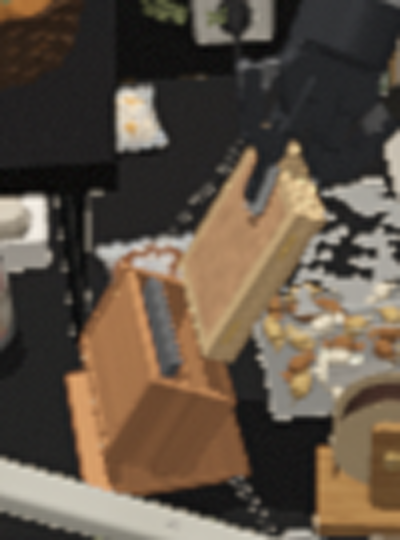

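View pics/w18z.png

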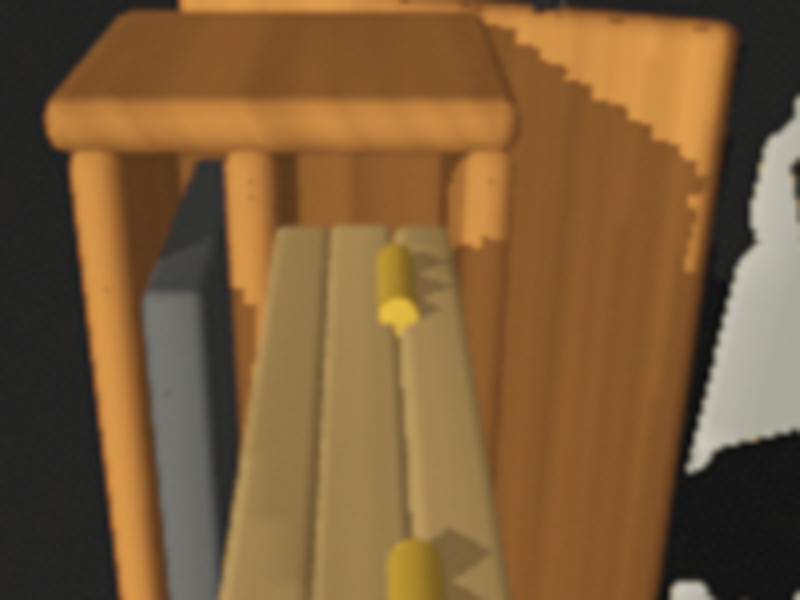

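```bash
python3 - <<'E'
from h import *
np.set_printoptions(precision=2,suppress=True)
W=load('wrist18.pkl');A=axes(PSI); w=lambda u,v:(230+u/4,v/4)
for n,q,z in (('div_f',(273,160),.075),('div_b',(225,160),.075),('fw_in',(463,165),.075),('fw_out',(510,165),.075),('back_out',(70,160),.075),('slab+',(276,230),.0955),('slab-',(446,230),.0955),('endwall_in',(360,152),.075)): print(n,onplane(W,*w(*q),O,A,z)*1000)
s=env.state(); p=A.T@(s['position']-O); print('tcp local',p*1000)
E
```

```text
div_f [ 14.31 -60.13  75.  ]
div_b [ 21.69 -60.13  75.  ]
fw_in [-14.94 -59.41  75.  ]
fw_out [-22.19 -59.41  75.  ]
back_out [ 45.52 -60.12  75.  ]
slab+ [ 13.07 -55.51  95.5 ]
slab- [-11.44 -55.51  95.5 ]
endwall_in [  0.93 -61.28  75.  ]
tcp local [  0.45   0.21 214.25]
```

>>> servo_tool --pt "-0.002 0 0.001 0.001 0.0012 0.003 0.015" --pt "-0.002 0 0.001 0.0025 0.0012 0.007 0.015" --pt "-0.002 0 0.001 0.004 0.0012 0.011 0.015" --pt "-0.002 0 0.001 0.0056 0.0012 0.0155 0.015" --pt "-0.002 0 0.001 0.0072 0.0012 0.02 0.015" --pt "-0.002 0 0.001 0.0088 0.0012 0.0245 0.015" --pt "-0.002 0 0.001 0.0104 0.0012 0.029 0.015" --pt "-0.002 0 0.001 0.012 0.0012 0.0335 0.015" --pt "-0.002 0 0.001 0.0132 0.0012 0.0365 0.015" --pt "-0.002 0 0.001 0.0142 0.0012 0.038 0.015"

```text
time: 19.93
position: [0.5046, 0.0662, 0.1784]
tcp_rot: [-1.976, 1.574, -0.108]
wrist_force: [0.5, 0.7, -3.6]
width: 0.28
```

```bash
cat > chk.py <<'E'
from h import *
import sys
np.set_printoptions(precision=4,suppress=True)
s=env.state();A=axes(PSI);print(s['time'],'F local',A.T@s['wrist_force'],s['moment'],'local',(A.T@(s['position']-O))*1000,s['width'],s['joint_pos'])
for h in map(float,sys.argv[1:]): print(h,rel(*g2(h,dx=-.0008)))
E
python3 chk.py .055 .03 .01 0; python3 look.py 19;python3 -c "
import cv2
a=cv2.imread('pics/wrist19.png');cv2.imwrite('pics/w19z.png',cv2.resize(a[0:150,230:430],None,fx=4,fy=4,interpolation=cv2.INTER_CUBIC))"
```

```text
19.9333 F local [-1.3043  0.6421 -3.4001] [-1.2238  1.377   0.0126] local [ -1.5341   0.0088 172.2812] 0.27999756371046436 [ 0.2155  0.1293 -0.4626 -0.6473 -0.525   0.5025]
0.055 [ 0.0023  0.0001 -0.0007 -0.0004 -0.0007 -0.0011]
0.03 [ 0.0023  0.0001 -0.0007  0.0082 -0.0008  0.0223]
0.01 [ 0.0023  0.0001 -0.0007  0.015  -0.0008  0.0411]
0.0 [ 0.0023  0.0001 -0.0007  0.0185 -0.0009  0.0505]
19.9833 [0.50462317 0.06611844 0.17841379] [-0.20901244 -0.02424597 -2.4928419 ] 0.27973802224060124 [ 0.21536074  0.12938065 -0.46257564 -0.6472437  -0.52502028  0.502559  ]
```

View pics/w19z.png

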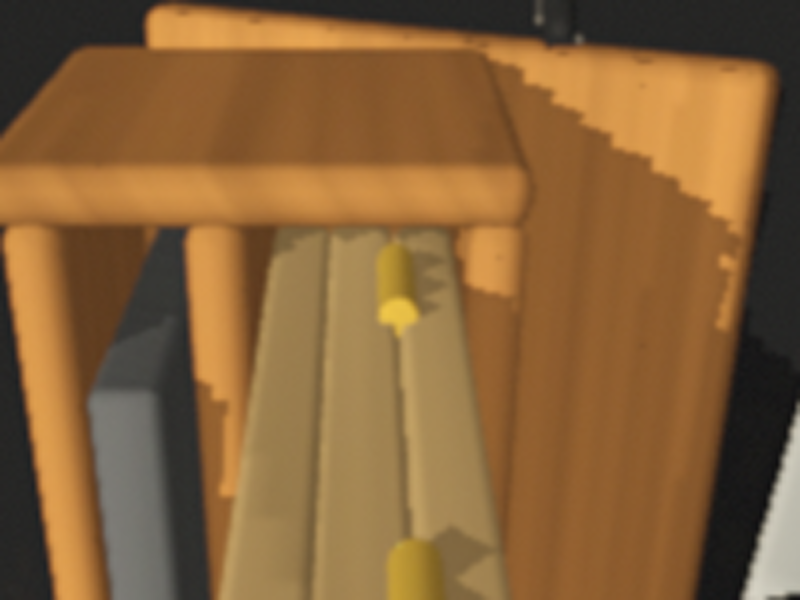

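>>> servo_tool --pt "0.001 0 0 0.001 -0.0005 0.003 0.015" --pt "0.001 0 0 0.0025 -0.001 0.007 0.015" --pt "0.001 0 0 0.004 -0.001 0.011 0.015" --pt "0.001 0 0 0.0056 -0.001 0.0155 0.015" --pt "0.001 0 0 0.0072 -0.001 0.02 0.015" --pt "0.001 0 0 0.0088 -0.001 0.0245 0.015" --pt "0.001 0 0 0.0104 -0.001 0.029 0.015" --pt "0.001 0 0 0.012 -0.001 0.033 0.015" --pt "0.001 0 0 0.013 -0.001 0.036 0.015" --pt "0.001 0 0 0.0138 -0.001 0.038 0.015"

```text
time: 20.87
position: [0.5255, 0.069, 0.144]
tcp_rot: [-1.975, 1.574, -0.109]
wrist_force: [0.4, 0.1, -4.4]
width: 0.277
```

```bash
python3 chk.py .01 0
```

```text
20.8667 F local [-1.8372  0.0453 -4.0138] [-1.207   1.3482  0.0416] local [ -0.4877   0.0888 131.9575] 0.277413425094102 [ 0.189   0.2193 -0.4334 -0.7327 -0.4907  0.6176]
0.01 [ 0.0009  0.0001 -0.0006  0.0013  0.0003  0.0032]
0.0 [ 0.0009  0.0001 -0.0006  0.0047  0.0003  0.0126]
```

>>> servo_tool --pt "0 0 0 0.0005 0 0.0015 0.015" --pt "0 0 0 0.001 0 0.003 0.015" --pt "0 0 0 0.0016 0 0.0045 0.015" --pt "0 0 0 0.002 0 0.006 0.015" --pt "0 0 0 0.0025 0 0.0072 0.015" --pt "0 0 0 0.003 0 0.0084 0.015" --pt "0 0 0 0.0033 0 0.0092 0.015" --pt "0 0 0 0.0036 0 0.01 0.015" --pt "0 0 0 0.0036 0 0.01 0.015"

```text
time: 21.62
position: [0.5306, 0.0698, 0.1352]
tcp_rot: [-1.975, 1.573, -0.11]
wrist_force: [-0.4, -0.5, -3.8]
width: 0.279
```

```bash
python3 chk.py 0
```

```text
21.6167 F local [-2.271  -0.4348 -3.1106] [-1.2457  1.3747 -0.0174] local [ -0.4244   0.1562 121.7698] 0.2785474553892876 [ 0.1824  0.2419 -0.4253 -0.755  -0.4833  0.6474]
0.0 [ 0.0006  0.0001 -0.0005  0.0013  0.0004  0.003 ]
```

Foot is about 3 mm above the floor. I'll creep down until it makes contact.

>>> servo_tool --pt "0 0 0 0.0003 0 0.0008 0.015" --pt "0 0 0 0.0005 0 0.0016 0.015" --pt "0 0 0 0.0008 0 0.0024 0.015" --pt "0 0 0 0.001 0 0.003 0.015" --pt "0 0 0 0.001 0 0.003 0.015"

```text
time: 22.03
position: [0.5319, 0.0699, 0.1332]
tcp_rot: [-1.975, 1.572, -0.11]
wrist_force: [-3.5, -2.2, 1.2]
width: 0.279
```

```bash
python3 chk.py 0
```

```text
22.0333 F local [-2.6946 -1.7256  2.8838] [-1.0963  1.6536  0.1978] local [ -0.2946   0.1272 119.3563] 0.2791402208901888 [ 0.1802  0.2474 -0.4228 -0.761  -0.4824  0.6562]
0.0 [0.0004 0.0006 0.0003 0.0004 0.0005 0.0008]
```

>>> servo_tool --pt "0 0 0 0 0.0008 0 0.015" --pt "0 0 0 0 0.0015 0 0.015" --pt "0 0 0 0 0.0015 0 0.024" --pt "0 0 0 0 0.0015 0 0.026" --pt "0 0 0 0 0.0012 0 0.028" --pt "0 0 0 0 0.0008 0 0.031" --pt "0 0 0 0 0 0 0.036" --pt "0 0 0 0 0 0 0.044" --pt "0 0 0 0 0 0 0.05" --pt "0 0 0 0 0 0 0.05"

```text
time: 22.87
position: [0.5322, 0.0701, 0.1326]
tcp_rot: [-1.975, 1.573, -0.11]
wrist_force: [0.7, -0.0, 0.7]
width: 0.585
```

```bash
python3 chk.py 0; python3 look.py 20;python3 -c "
import cv2
a=cv2.imread('pics/wrist20.png');cv2.imwrite('pics/w20z.png',a)"
```

```text
22.8667 F local [ 0.9385 -0.123   0.2633] [-0.7939  0.8522 -0.0049] local [ -0.2519   0.2975 118.6589] 0.5853239142776432 [ 0.1807  0.2488 -0.4226 -0.7616 -0.481   0.6561]
0.0 [ 0.0003  0.0001 -0.0003  0.0003  0.0005  0.    ]
22.9167 [0.53218554 0.0700952  0.13263192] [-0.19269451 -0.53712101  0.05921982] 0.5885298763750109 [ 0.18068803  0.24870903 -0.42265345 -0.76153499 -0.48100136  0.65612334]
```

View pics/w20z.png

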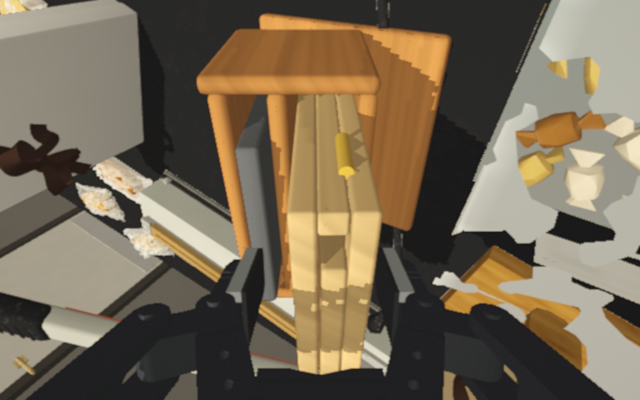

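>>> servo_tool --pt "0 0 0 0 0.003 0 0.056" --pt "0 0 0 0 0.004 0 0.06" --pt "0 0 0 0 0.004 -0.006 0.06" --pt "0 0 0 0 0.004 -0.016 0.06" --pt "0 0 0 0 0.004 -0.03 0.06" --pt "0 0 0 0 0.004 -0.05 0.06" --pt "0 0 0 0 0.004 -0.075 0.06" --pt "0 0 0 0 0.006 -0.1 0.06" --pt "0 0 0 0 0.01 -0.12 0.06" --pt "0 0 0 0 0.015 -0.135 0.06"

```text
time: 23.8
position: [0.4613, 0.0135, 0.2365]
tcp_rot: [-1.975, 1.572, -0.111]
wrist_force: [0.5, -0.5, -0.7]
width: 0.705
```

```bash
python3 chk.py 0; python3 look.py 21;python3 - <<'E'
from h import *
d=snap('scene','scene21.png');save(d,'scene21.pkl')
for f,c,z,o in (('scene',(150,240,240,340),6,'s21z'),('side',(180,290,250,350),5,'d21z')):
    a=cv2.imread('pics/%s21.png'%f); cv2.imwrite('pics/%s.png'%o,cv2.resize(a[c[0]:c[1],c[2]:c[3]],None,fx=z,fy=z,interpolation=cv2.INTER_CUBIC))
E
```

```text
23.8 F local [ 0.0391 -0.544  -0.86  ] [-0.8289  0.8277 -0.041 ] local [-15.6323 -46.5221 247.4452] 0.7050733536723577 [ 0.1025 -0.0178 -0.4649 -0.588  -0.6971  0.4991]
0.0 [-0.0007 -0.0001  0.0005  0.0005 -0.0147  0.1371]
23.85 [0.46048289 0.0129148  0.23793761] [-1.21548888 -0.96043444  1.4526525 ] 0.6988630494873795 [ 0.10143579 -0.02171747 -0.46551113 -0.58716587 -0.69819789  0.49916698]
```

View pics/wrist21.png

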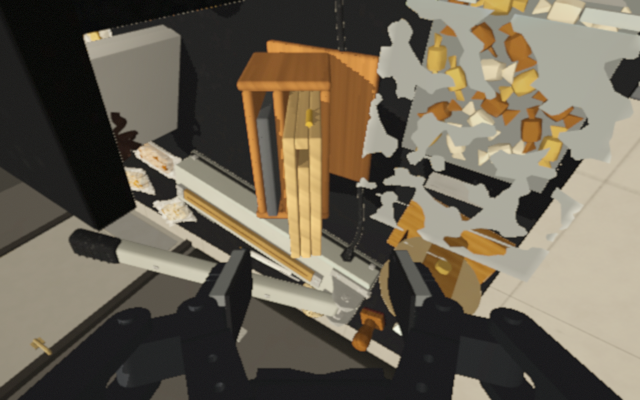

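View pics/s21z.png

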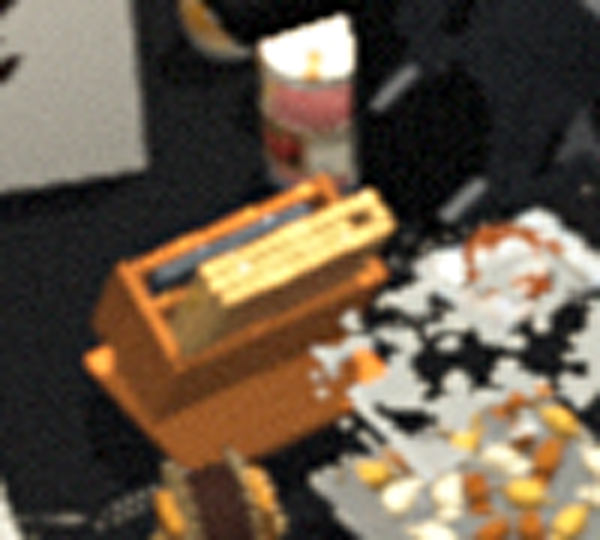

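View pics/d21z.png

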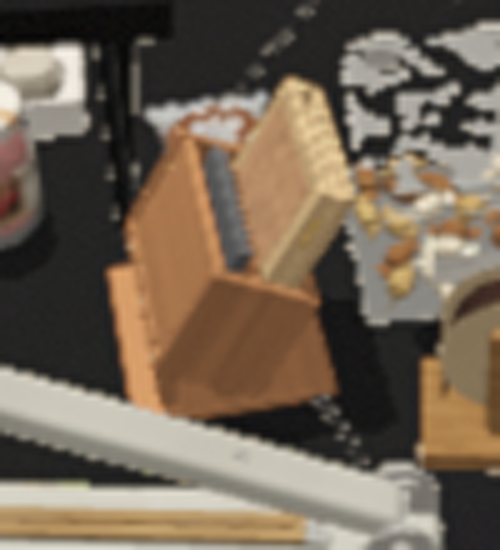

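```bash
python3 - <<'E'
from h import *
np.set_printoptions(precision=1,suppress=True)
W=load('wrist21.pkl');S=load('side21.pkl');C=load('scene21.pkl');A=axes(PSI)
for n,w,s in (('front-left',(322,252),(250+350/5,180+190/5)),('back-left',(292,256),(250+318/5,180+192/5))):
    p,e=tri([(W,*w),(S,*s)]); print(n,(A.T@(p-O))*1000,np.array(e)*1000)
s=env.state();print(s['position'],s['wrist_force'])
E
python3 -c "
import cv2
a=cv2.imread('pics/wrist21.png');cv2.imwrite('pics/w21z.png',cv2.resize(a[40:270,230:400],None,fx=2.6,fy=2.6,interpolation=cv2.INTER_CUBIC))"
```

```text
front-left [-15.   46.1 140.8] [1.8 1.8]
back-left [  8.6  54.1 138.6] [0.5 0.5]
[0.5 0.  0.2] [-0.6 -0.1  0.6]
```

View pics/w21z.png

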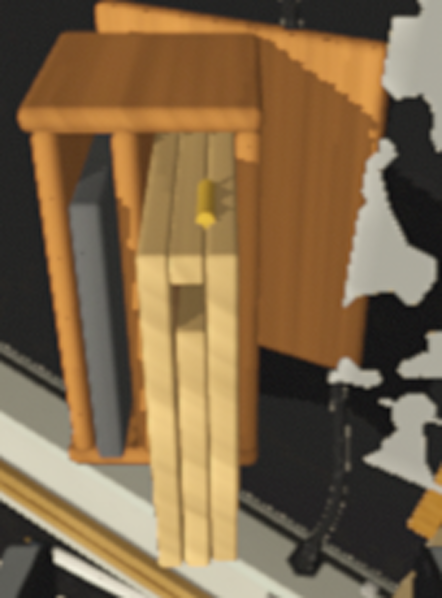

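View pics/scene21.png

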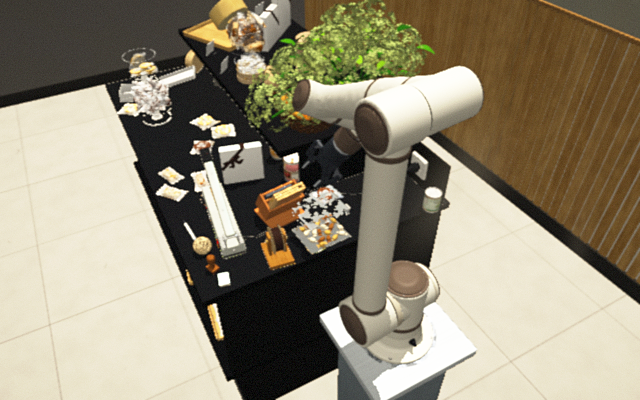

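>>> servo_tool --pt "0 0 0 0 0 0 0.06" --pt "0 0 0 0 0 0 0.06" --pt "0 0 0 0 0 0 0.06"

```text
time: 24.2
position: [0.4624, 0.0144, 0.234]
tcp_rot: [-1.976, 1.574, -0.108]
wrist_force: [0.3, 0.6, 0.1]
width: 0.701
```

```bash
python3 -c "
from plant import env
s=env.state();print(s['time'],s['wrist_force'],s['joint_vel']);print(env.close_job())"
```

```text
24.2 [0.30761224 0.5539783  0.1344248 ] [ 0.00105428  0.00183306  0.00252385  0.00251049  0.00126648 -0.00027329]
the job is handed in; nothing more can be done
None
```

The folded board is standing on the floor of the rack's front pocket, and I handed the job in at 24.2 s; no verdict was reported.

- **Folding:** I swung the narrow leaf shut first, then pushed the broad leaf over it and pressed the slab shut between the jaws.
- **Regrasp:** The arm could not reach the pocket's lean with the first, straight-down grip. I set the folded board back on the counter upright and gripped it again with the tool rolled 0.35 rad.
- **Placing:** I slid it in foot first until the wrist force showed it on the floor, with about 6 N change. Then I let go and backed off.

**Last checks:**
- The board's top measured 139–141 mm above the pocket floor, against 140 expected.
- In the pictures the three leaves lie flat and the board rests against the pocket's front wall.
- The wrist force was near zero and the arm was still.
- The tin, ring pack and other things looked unmoved in the pictures.

**What disagreed:**
- While I pressed the narrow leaf shut, one wrist picture put the board's top about 15 mm out of place. I think it leaned briefly; the side view then showed it upright and within about 3 mm of where it had stood.
- The final fix on one top corner of the board was 8–9 mm off along the slot, and its two views missed each other by 1.8 mm. The other corner agreed.

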